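# Sort the garlic jars by weight, then latch the storage tub

### The job

The lidded garlic jars on the table all look alike: lift each one to feel whether it still holds enough garlic. Stand every jar heavier than about 240 g upright in the deep clear tub with the hinged lid, and every lighter one upright in the low clear tray for washing. Then shut the tub's lid, flip the latch's wire loop over the keeper hooks on the lid, and press the latch lever right down against the tub so that the lid is pulled tight; leave the dishes, chopsticks and strainer where they are.

Things in the scene. Friction and masses are not known exactly. Their poses are not given: they have to be found in the camera images.
- jar_a: garlic jar: upright glazed celadon cylinder 46 mm across with a steel twist cap (47 to 49 mm across), 56 mm tall in all. Origin at the centre of its underside, z up through the cap. Weighs anything from 110 to 400 g, which cannot be seen. Three or four jars are present
- jar_b: garlic jar: upright glazed celadon cylinder 46 mm across with a steel twist cap (47 to 49 mm across), 56 mm tall in all. Origin at the centre of its underside, z up through the cap. Weighs anything from 110 to 400 g, which cannot be seen. Three or four jars are present
- jar_c: garlic jar: upright glazed celadon cylinder 46 mm across with a steel twist cap (47 to 49 mm across), 56 mm tall in all. Origin at the centre of its underside, z up through the cap. Weighs anything from 110 to 400 g, which cannot be seen. Three or four jars are present
- jar_d: garlic jar: upright glazed celadon cylinder 46 mm across with a steel twist cap (47 to 49 mm across), 56 mm tall in all. Origin at the centre of its underside, z up through the cap. Weighs anything from 110 to 400 g, which cannot be seen. Three or four jars are present
- tub: deep clear tub with hinged lid, fixed on its own 35 mm wooden riser. Origin under its centre at table height; x points from the latch side (x = -100 mm) to the hinge side (+100 mm), y along the hinge. Outer 200 (x) by 220 (y) mm, walls 4 mm, inner floor 40 mm and rim 120 mm above the table; room for four jars at x -45 or +25, y -50 or +50 mm. A springy seal lies inside the latch wall, 6.5 mm above the rim
- tray: low clear washing-up tray, fixed; 180 (x) by 220 (y) mm outside, walls 4 mm thick and 24 mm high, floor 4 mm thick. Origin under its centre, z up; room for four jars at about x -40 or +40, y -50 or +50 mm
- lid (a joint): lid angle, rad: 0 = pulled tight, about 0.03 = shut but resting on the springy seal, 1.62 to 1.75 at the start (open, just past upright). Stiff hinge: it stays where it is left, and turns with 0.3 N m besides its weight (250 g). The seal takes about 10 N at the latch side to squeeze to 0 and lifts the lid again unless it is latched
- lid_hinge (a point): middle of the lid's hinge line: x +100 mm, z 120 mm in the tub's frame. The lid plate is 200 mm long from hinge to free edge, 220 mm wide, 8 mm thick
- lid_edge (a point): middle of the lid's free edge, on its outer (top) face
- keeper_seat (a point): where the loop's crossbar rests in the keeper: two steel hooks on the lid's free edge at y +20 and -20 mm, 12 mm wide, open upwards when shut. Each has a ledge 3 mm below this point, an outer lip 6 mm and a back post 24 mm above the ledge, 12.5 mm between them. Axes as the lid's: x to the hinge, z up when shut. Lid tight: 11.5 mm outside the latch wall, 124 mm above the table
- latch_lever (a joint): lever angle, rad: 0 = fully down along the tub's latch wall (over-centre, locked); 1.57 = straight out from the wall; starts 1.9 to 2.2 (out and up). It stays where it is left (friction 0.08 N m). With the loop hooked it begins to pull at about 1.3 and passes dead centre at about 0.3; from there it must still be pushed in to 0
- lever_pivot (a point): the lever's pivot on the tub: x -120 mm, z 85 mm in the tub's frame, axis along the tub's y
- lever_tip (a point): end of the lever, a rounded bar 10 mm thick and 30 mm wide. The lever is a steel strip 24 mm wide, 5 mm thick, reaching 60 mm from the pivot; at angle 0 it hangs down with its outer face 6.5 mm farther from the wall than the pivot, at angle q its tip is swung out and up by q
- latch_bail (a joint): angle of the latch's wire loop on the lever, rad: -2.7 to -2.6 at the start (loop tipped away from the tub, on its stop), 0 when latched. The loop's lean from upright towards the tub is lever angle + this + 0.15. It swings freely: tipped past upright it falls towards the lid and lies against the keeper's posts
- bail_bar (a point): middle of the loop's crossbar, 6 mm thick and 70 mm long along the tub's y. The loop is pivoted on the lever, 18 mm from the lever's pivot on the line to its tip (within 5 degrees); the crossbar is 57.5 mm from there, its two side wires 64 mm apart
- bail_tab (a point): outer end of the flat finger tab on the crossbar, 18 mm wide, 5 mm thick, standing 31 mm beyond the crossbar away from the loop's pivot
- dish_a: celadon dipping dish, 82 mm across, 20 mm tall, origin under its centre. Leave it alone
- dish_b: celadon dipping dish, 82 mm across, 20 mm tall, origin under its centre. Leave it alone
- dish_c: celadon dipping dish, 82 mm across, 20 mm tall, origin under its centre. Leave it alone
- dish_d: celadon dipping dish, 82 mm across, 20 mm tall, origin under its centre. Leave it alone (it stands on dish_b)
- chopstick_a: stainless chopstick, 210 mm long along its x axis, 6 mm thick, origin under its middle. Leave it alone
- chopstick_b: stainless chopstick, 210 mm long along its x axis, 6 mm thick, origin under its middle. Leave it alone
- strainer: wire strainer basket, 92 mm across, 57 mm tall, with a silicone handle 100 mm long along its y axis. Origin under the basket's centre. Leave it alone
Mind the look-alikes: they are no part of the job. Leave any red look-alike of the jar_b alone. What is shaped like the jar_c but turquoise is not meant.

How it is judged:
On the way, in this order (a step that is already met when the one before it is completed fails the run):
1. every jar stands released in its proper place: heavy ones in the tub, light ones in the tray (angle between each of jar_a, jar_b, jar_c, jar_d's own z axis and vertical below 0.2 rad and linear speed of each of jar_a, jar_b, jar_c, jar_d below 0.05 m/s and contact force between each of jar_a, jar_b, jar_c, jar_d and the fingers below 0.1 N and ((x of jar_a in the frame of tub between -0.085 and 0.085 m and y of jar_a in the frame of tub between -0.095 and 0.095 m and z of jar_a in the frame of tub between 0.03 and 0.05 m and contact force between jar_a and tub above 1.9 N) or (x of jar_a in the frame of tray between -0.08 and 0.08 m and y of jar_a in the frame of tray between -0.1 and 0.1 m and z of jar_a in the frame of tray between 0 and 0.012 m and contact force between jar_a and tray below 2.85 N)) and ((x of jar_b in the frame of tub between -0.085 and 0.085 m and y of jar_b in the frame of tub between -0.095 and 0.095 m and z of jar_b in the frame of tub between 0.03 and 0.05 m and contact force between jar_b and tub above 1.9 N) or (x of jar_b in the frame of tray between -0.08 and 0.08 m and y of jar_b in the frame of tray between -0.1 and 0.1 m and z of jar_b in the frame of tray between 0 and 0.012 m and contact force between jar_b and tray below 2.85 N)) and ((x of jar_c in the frame of tub between -0.085 and 0.085 m and y of jar_c in the frame of tub between -0.095 and 0.095 m and z of jar_c in the frame of tub between 0.03 and 0.05 m and contact force between jar_c and tub above 1.9 N) or (x of jar_c in the frame of tray between -0.08 and 0.08 m and y of jar_c in the frame of tray between -0.1 and 0.1 m and z of jar_c in the frame of tray between 0 and 0.012 m and contact force between jar_c and tray below 2.85 N)) and ((x of jar_d in the frame of tub between -0.085 and 0.085 m and y of jar_d in the frame of tub between -0.095 and 0.095 m and z of jar_d in the frame of tub between 0.03 and 0.05 m and contact force between jar_d and tub above 1.9 N) or (x of jar_d in the frame of tray between -0.08 and 0.08 m and y of jar_d in the frame of tray between -0.1 and 0.1 m and z of jar_d in the frame of tray between 0 and 0.012 m and contact force between jar_d and tray below 2.85 N))), for 0.2 s.
2. the lid is shut down onto its seal (value of joint lid below 0.055 rad), for 0.2 s.
3. the latch's loop is over the keeper hooks while the lever is still up (x of bail_bar in the frame of keeper_seat between -0.007 and 0.009 m and z of bail_bar in the frame of keeper_seat between -0.006 and 0.022 m and value of joint latch_lever above 0.5 rad and value of joint lid below 0.055 rad), for 0.2 s.
At the end, for the whole second after the job is handed in: Each jar stands released, upright (0.2 rad) and at rest: over 240 g in the tub, lighter in the tray (195 to 290 g may be in either). Lid tight (joint below 0.015 rad), crossbar in the keeper hooks (within 6 mm up or down, 9 mm crosswise of the seat), lever down (below 0.12 rad) (all of step 1 and value of joint lid below 0.015 rad and value of joint latch_lever below 0.12 rad and x of bail_bar in the frame of keeper_seat between -0.007 and 0.009 m and z of bail_bar in the frame of keeper_seat between -0.006 and 0.006 m); the robot touches nothing.
It fails at once if a dipping dish is moved by more than 30 mm (distance of any of dish_a, dish_b, dish_c, dish_d from where it was at the start of the episode above 0.03 m).
It fails at once if a chopstick is moved by more than 30 mm (distance of any of chopstick_a, chopstick_b from where it was at the start of the episode above 0.03 m).
It fails at once if the strainer is moved by more than 30 mm (distance of strainer from where it was at the start of the episode above 0.03 m).
Of jar_a, jar_b, jar_c, jar_d only 3 to 4 are there at a start; the rules pass over those that are not, and their reading is None.
At some moment in a run one of jar_a, jar_b, jar_c, jar_d may be knocked a few centimetres aside while the robot is not near it.
It also fails if it takes over 210 s, if anything falls off the work surface, if the arm or the gripper's body presses on something with over 40 N, if the wrist force passes 120 N, or if a joint passes its speed limit or range.

### The arm

A 6-joint arm with a two-finger parallel gripper is mounted at the origin on the work surface. World frame = base frame: x ahead of the robot, y to its left, z up, the work surface at z = 0. Lengths are in m, angles in rad, forces in N, time in s.
With the tool pointing down it reaches from about 0.35 to 0.975 m from the base axis. Payload 4.9 kg.
Tool frame: the origin (TCP) lies between the finger pads; the fingertips stand 17 mm ahead of it and the grasp point (between the pads) lies 2 mm behind it; z points along the fingers, y is the direction in which the jaws open and shut (so a half turn about z gives the same grasp; the last joint's range is limited). The gripper opens to 85 mm and grips with 20 to 120 N. Pads are 22 mm wide; open, the fingers measure 114 mm over their backs; the gripper's body (76 mm by 85 mm) begins 54 mm behind the grasp point. The pads swing forward as they close: fully open they stand 13 mm farther back than shut.
Start: joints at [1.19, 0.053, 1.613, -0, 1.476, -0.119], TCP at [0.162, 0.604, 0.211] pointing down, gripper open.
Joint ranges: [-3.01, 3.01], [-1.01, 2.22], [0.06, 2.58], [-1.02, 4.17], [0.09, 2.62], [-3.14, 3.14]. Speed limits (rad/s): [2.57, 2.57, 3.14, 3.14, 3.14, 3.14].

### API

Orientations are given as a unit quaternion [w, x, y, z].
In Python, from plant import state, grab_frame, camera_model, job_done, find_in, silhouettes, landmark_of gives the robot as it stands.
- The arm moves only by the shell command python3 -m crank 'ROWS'. ROWS is JSON, a list of rows, each an object with "angular": the turn, a rotation vector about the tool's x, y, z each as a share of 5 degrees, from -1 to 1, a list of three; "delta_pos": the shift along the tool's x, y, z each as a share of 3 cm, from -1 to 1, a list of three; "gripper": the opening, from 0 (shut) to 1 (fully open). In form: [{"angular": [ax, ay, az], "delta_pos": [tx, ty, tz], "gripper": gripper}, ...]. A call has 1 to 12 rows; each row shifts and turns the commanded pose from where the row before left it, along the tool's axes as they then stand; what a row does not reach is not made up. A row lasts 1/8 s, in which the tool goes at most 62.5 mm and 10.7 degrees, less where a joint would pass 70% of its speed; a pose out of reach is approached as far as the arm can. A call with a number of a shift or a turn outside -1 to 1 is refused whole. A call with a gripper value outside its range is refused whole. The fingers move at their own pace and stop on an object; the grip force is fixed at half the most. Time passes only in rows, so rows that do not move let the fingers close. It gives the time, the measured TCP pose, the force and the opening at its end, in the units of the state.
- state(): the state, without advancing time (a new reading comes with each control period).
- grab_frame(name): name is "side" or "top" or "wrist"; returns the picture (400x640x3 uint8, red, green, blue); there is no depth.
- camera_model(name): a dict with "camera_matrix" (3x3 intrinsics, pixels), "rvec" (rotation vector, rad) and "tvec" (3), from world to camera coordinates, as OpenCV has them; the wrist camera has in their place "mount" (4x4, takes a point from camera to tool coordinates, whose origin is the TCP and whose axes are the flange's). Camera axes: x right, y down, z forward; pixel columns grow to the right and rows downward; lengths in m; the calibration is good to about 2 mm. A picture is of the moment at which its call begins: read the wrist's pose just before it. camera_model takes no time and is no camera call.
- job_done(): hands the job in, once; it reports no verdict.
Trained networks look in the newest picture that a camera, given by its name, has taken for a name from the list of things; names that differ only in an ending like _2 or _b are one class to them, and where a whole thing is asked for, a point or a joint stands for the part that bears it (a point fixed in the world has none). Each returns a list of dicts, best first, with "conf" (0 to 1); they miss things now and then, are a little off and sometimes report something else, mostly with a low value. They report only what shows in the picture. A call takes as long as a camera call. They do not tell look-alikes from the thing itself.
- find_in(camera, target): "bbox" ([left, top, right, bottom] in pixels, round what is visible of it).
- silhouettes(camera, target): "mask" (400x640 bool, what is visible of it) and "bbox" ([left, top, right, bottom] in pixels, round what is visible of it).
- landmark_of(camera, target): "pixel" ([column, row] in pixels: a listed point, or the origin of a listed thing).
The state is a dict: "time": time; "joint_pos": joint angles; "joint_vel": joint speeds; "joint_efforts": joint torques, N m; "tool_pos": TCP position; "tool_rot": TCP orientation; "contact_force": force on the tool from outside, world axes, zero at the start; "ft_torque": the same for the moment, N m; "gripper_width": opening from 0.0 (shut) to 1.0 (fully open).
Only numpy, scipy, OpenCV 4.12 (cv2) and the standard library are available. Lean on these libraries where they do the work, as an engineer would, in place of code of your own. Each camera call takes 0.05 s, during which the arm holds its last target.

## Working session

There is one attempt and no reset: what is moved stays moved. The work goes in short steps, Python scripts to look and compute and a shell command to move; the robot and the scene stay as the last step left them, time stands still between calls to the robot, and variables do not carry over. Pictures are saved under pics/ and viewed, and the job is handed in when it is done.

```bash
ls; mkdir -p pics; cat > h.py <<'E'
import numpy as np, cv2
from plant import *
def save(name,fn,crop=None,scale=1):
    im=grab_frame(name)
    o=im
    if crop: o=im[crop[1]:crop[3],crop[0]:crop[2]]
    if scale!=1: o=cv2.resize(o,None,fx=scale,fy=scale,interpolation=cv2.INTER_CUBIC)
    cv2.imwrite('pics/'+fn,o[:,:,::-1]); return im
def R_of(q):
    from scipy.spatial.transform import Rotation as R
    return R.from_quat([q[1],q[2],q[3],q[0]]).as_matrix()
def cam(name,st=None):
    m=camera_model(name); K=np.array(m['camera_matrix'])
    if 'rvec' in m:
        R=cv2.Rodrigues(np.array(m['rvec'],float))[0]; t=np.array(m['tvec'],float).ravel()
        return K,R,t
    M=np.array(m['mount']); st=st or state()
    T=np.eye(4);T[:3,:3]=R_of(st['tool_rot']);T[:3,3]=st['tool_pos']
    W=np.linalg.inv(T@M); return K,W[:3,:3],W[:3,3]
def ray(name,px,st=None):
    K,R,t=cam(name,st); d=R.T@np.linalg.solve(K,[px[0],px[1],1.]); return -R.T@t,d/np.linalg.norm(d)
def onplane(name,px,z,st=None):
    o,d=ray(name,px,st); return o+d*(z-o[2])/d[2]
def proj(name,P,st=None):
    K,R,t=cam(name,st); p=K@(R@np.array(P)+t); return p[:2]/p[2]
def tri(n1,p1,n2,p2):
    o1,d1=ray(n1,p1);o2,d2=ray(n2,p2)
    A=np.stack([d1,-d2],1);s=np.linalg.lstsq(A,o2-o1,rcond=None)[0]
    a=o1+s[0]*d1;b=o2+s[1]*d2; return (a+b)/2,np.linalg.norm(a-b)
E
python3 - <<'E'
from h import *
save('side','s0.png');save('top','t0.png');save('wrist','w0.png')
s=state();print(s)
for n in ('side','top'):
    K,R,t=cam(n);print(n,-R.T@t,R[2],K[0])
print(camera_model('wrist'))
E
```

```text
pics
{'time': 0.15, 'joint_pos': array([ 1.19000564e+00,  5.32309665e-02,  1.61399219e+00, -3.45161005e-06,
        1.47600517e+00, -1.19009467e-01]), 'joint_vel': array([-0.00297008, -0.00259661, -0.00353471, -0.00140478,  0.00118632,
        0.0016275 ]), 'joint_efforts': array([ 4.30692526e-04, -3.94243634e+01, -3.70719624e+01, -1.87541877e-04,
        4.70929415e-03, -2.60314624e-05]), 'tool_pos': array([0.16156018, 0.60321262, 0.21012138]), 'tool_rot': array([-2.00592760e-04,  1.30516979e-01,  9.91445737e-01, -7.92859024e-04]), 'contact_force': array([-0.32995293, -0.5039954 ,  0.45776642]), 'ft_torque': array([ 0.0093111 , -0.03099951, -0.01698374]), 'gripper_width': 1.0018301791827955}
side [ 0.04594765 -0.77494852  0.84070229] [ 0.44542476  0.6392968  -0.62681448] [507.32137588   0.         313.76500441]
top [ 0.48132739 -0.00908941  0.99868505] [ 0.11216335  0.00921575 -0.99364705] [375.857724     0.         323.80489019]
{'camera_matrix': array([[291.34339045,   0.        , 321.66387692],
       [  0.        , 291.34339045, 201.42543829],
       [  0.        ,   0.        ,   1.        ]]), 'mount': array([[-1.89809026e-05, -9.52577030e-01, -3.04297556e-01,
         7.81117881e-02],
       [ 9.99998119e-01,  5.72045861e-04, -1.85311582e-03,
         3.63081971e-04],
       [ 1.93930772e-03, -3.04297018e-01,  9.52575227e-01,
        -1.61012745e-01],
       [ 0.00000000e+00,  0.00000000e+00,  0.00000000e+00,
         1.00000000e+00]])}
```

View pics/s0.png

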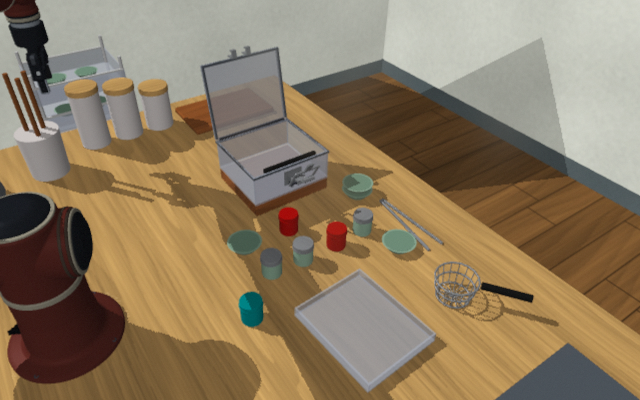

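View pics/t0.png

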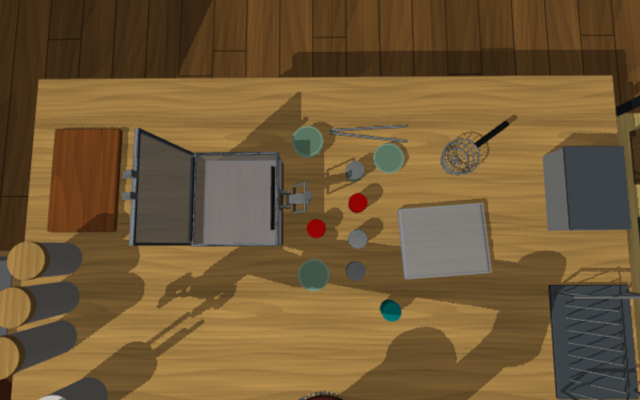

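View pics/w0.png

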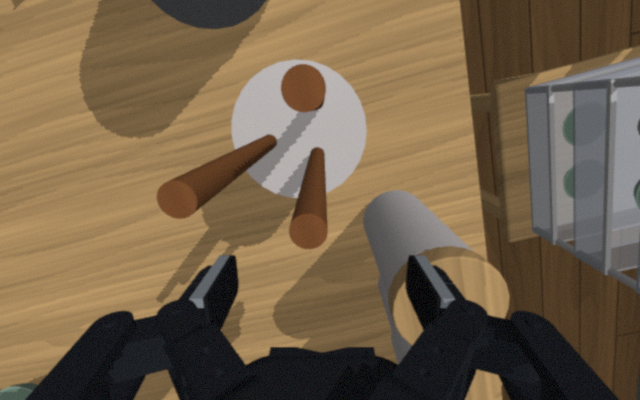

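```bash
python3 - <<'E'
from h import *
st=state()
for t in ['jar_a','dish_a','chopstick_a','strainer','tub','tray','lid_hinge','lid_edge','keeper_seat','lever_pivot','lever_tip','bail_bar','bail_tab']:
    r={}
    for n in ('side','top'):
        grab_frame(n)
        L=landmark_of(n,t)
        r[n]=[(np.round(l['pixel'],1).tolist(),round(l['conf'],2)) for l in L[:8]]
    print(t,r)
    if len(r['side'])and len(r['top']):
        if t in('jar_a','dish_a','chopstick_a'):
            for n in r:
                for p,c in r[n]: print('  ',n,p,c,onplane(n,p,0).round(4))
        else:
            print('   tri',tri('side',r['side'][0][0],'top',r['top'][0][0]))
E
```

```text
jar_a {'side': [([286.5, 231.6], 0.91), ([251.7, 320.8], 0.87), ([333.4, 249.1], 0.86), ([302.1, 263.3], 0.85), ([271.8, 273.2], 0.77), ([360.5, 230.5], 0.68)], 'top': [([358.5, 202.6], 0.78), ([352.6, 171.1], 0.73), ([317.2, 227.4], 0.7), ([387.8, 308.8], 0.69), ([357.8, 237.6], 0.59)]}
   side [286.5, 231.6] 0.91 [0.518  0.0172 0.    ]
   side [251.7, 320.8] 0.87 [ 0.3169 -0.1722  0.    ]
   side [333.4, 249.1] 0.86 [ 0.578  -0.0958  0.    ]
   side [302.1, 263.3] 0.85 [ 0.4911 -0.0937  0.    ]
   side [271.8, 273.2] 0.77 [ 0.4178 -0.0818  0.    ]
   side [360.5, 230.5] 0.68 [ 0.6722 -0.0798  0.    ]
   top [358.5, 202.6] 0.78 [ 0.5953 -0.0925  0.    ]
   top [352.6, 171.1] 0.73 [ 0.6809 -0.0778  0.    ]
   top [317.2, 227.4] 0.7 [0.5295 0.0179 0.    ]
   top [387.8, 308.8] 0.69 [ 0.3184 -0.1647  0.    ]
   top [357.8, 237.6] 0.59 [ 0.5022 -0.0895  0.    ]
dish_a {'side': [([395.4, 243.2], 0.87), ([246.7, 246.8], 0.69), ([359.4, 185.1], 0.62), ([355.3, 192.8], 0.53)], 'top': [([385.7, 160.6], 0.97), ([312.3, 275.1], 0.89), ([309.0, 142.1], 0.85), ([307.2, 142.5], 0.43)]}
   side [3
[... 2105 characters left out ...]
[([286.1, 200.4], 0.74), ([309.1, 139.4], 0.25)]}
   tri (array([0.59077143, 0.09134143, 0.09052375]), np.float64(0.0006893360715899976))
lever_tip {'side': [([311.7, 162.9], 0.74), ([307.2, 180.4], 0.71)], 'top': [([307.4, 198.6], 0.9), ([311.0, 189.6], 0.63)]}
   tri (array([0.59171582, 0.03155956, 0.16727511]), np.float64(0.01407761652668801))
bail_bar {'side': [([309.4, 169.2], 0.53)], 'top': [([304.8, 196.1], 0.45)]}
   tri (array([0.59704566, 0.04112002, 0.14199536]), np.float64(0.005542399321774233))
bail_tab {'side': [([308.5, 166.4], 0.56), ([311.3, 163.8], 0.47)], 'top': [([310.1, 192.1], 0.46)]}
   tri (array([0.59753918, 0.03211409, 0.1561882 ]), np.float64(0.009847985479375836))
```

```bash
python3 - <<'E'
from h import *
im=save('side','s1.png',(190,150,450,400),3)
im=save('top','t1.png',(120,120,380,300),3)
E
```

```text
(no output)
```

View pics/s1.png

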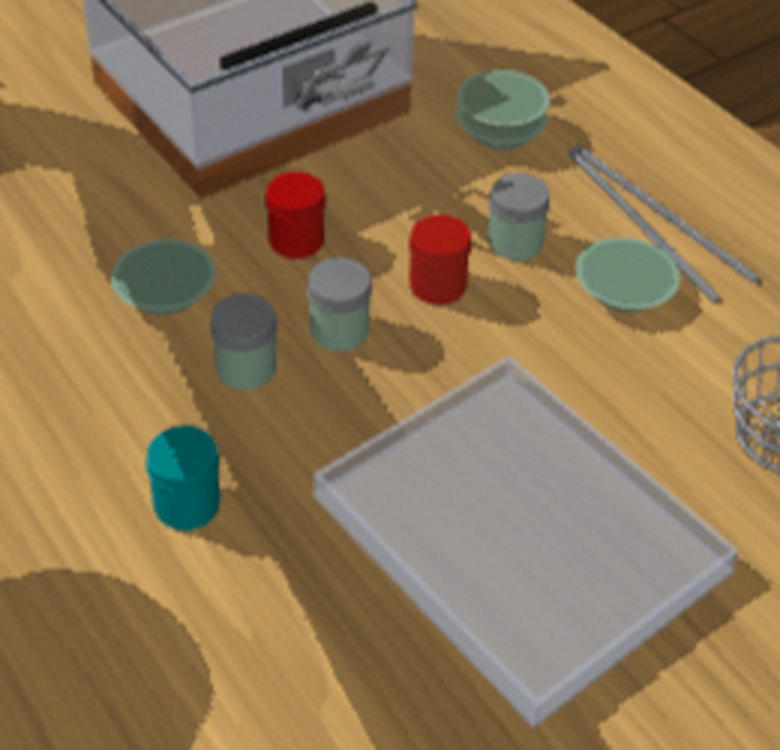

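View pics/t1.png

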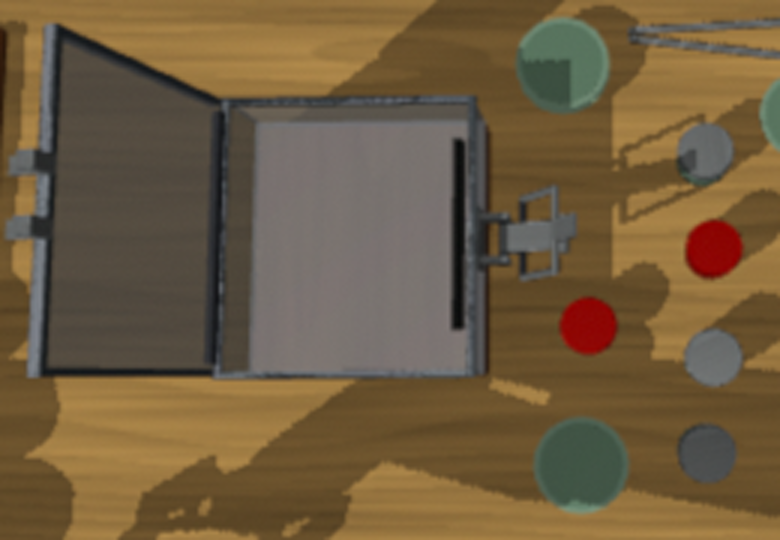

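```bash
cat >> h.py <<'E'
from scipy.optimize import minimize
def cyl(xy,r=.0235,h=.056,n=24,z0=0):
    a=np.linspace(0,2*np.pi,n,endpoint=False)
    c=np.stack([xy[0]+r*np.cos(a),xy[1]+r*np.sin(a)],1)
    return np.vstack([np.c_[c,np.full(n,z0)],np.c_[c,np.full(n,z0+h)]])
def box(x,y,yaw,lx,ly,z0,z1):
    c,s=np.cos(yaw),np.sin(yaw);o=[]
    for a in(-1,1):
        for b in(-1,1):
            for z in(z0,z1): o.append([x+c*a*lx/2-s*b*ly/2,y+s*a*lx/2+c*b*ly/2,z])
    return np.array(o)
def hullmask(name,P,S=4):
    K,R,t=cam(name);p=(K@(R@P.T+t[:,None])).T;p=p[:,:2]/p[:,2:]
    m=np.zeros((400*S,640*S),np.uint8)
    h=cv2.convexHull(((p+.5)*S).astype(np.float32)).astype(np.int32)
    cv2.fillConvexPoly(m,h,1); return m
def fit(masks,f,x0,step):
    S=4
    big={n:cv2.resize(m.astype(np.uint8),None,fx=S,fy=S,interpolation=cv2.INTER_NEAREST) for n,m in masks.items()}
    def cost(x):
        c=0
        for n,m in big.items():
            h=hullmask(n,f(x)); c+=1-(h&m).sum()/max(1,(h|m).sum())
        return c
    x0=np.array(x0,float)
    sim=np.vstack([x0]+[x0+np.eye(len(x0))[i]*step[i] for i in range(len(x0))])
    r=minimize(cost,x0,method='Nelder-Mead',options=dict(initial_simplex=sim,xatol=1e-4,fatol=1e-4,maxiter=150))
    return r.x,r.fun/len(big)
E
python3 - <<'E'
from h import *
ms={}
for n in('side','top'):
    grab_frame(n); ms[n]=silhouettes(n,'jar_a')
for g in [(.676,-.079),(.497,-.091),(.416,-.082)]:
    sel={}
    for n in ms:
        c=proj(n,[g[0],g[1],.03])
        for l in ms[n]:
            b=l['bbox']
            if np.hypot((b[0]+b[2])/2-c[0],(b[1]+b[3])/2-c[1])<8 and n not in sel: sel[n]=l['mask']
    print(g,list(sel),[fit({k:v},cyl,g,(.005,.005)) for k,v in sel.items()], fit(sel,cyl,g,(.005,.005)) if sel else None)
for t,x0,f in [('tray',(.49,-.31,np.pi/2),lambda x:box(*x,.18,.22,0,.024)),]:
    sel={}
    for n in('side','top'):
        grab_frame(n);L=silhouettes(n,t)
        if L: sel[n]=L[0]['mask'];print(n,L[0]['bbox'])
    print(t,fit(sel,f,x0,(.01,.01,.05)))
for p in [(193.3,153.3),(279.3,152.7),(282,245),(191.7,245.7)]: print(onplane('top',p,.12))
E
```

```text
(0.676, -0.079) ['side', 'top'] [(array([ 0.67378679, -0.08019785]), np.float64(0.09799838019206297)), (array([ 0.67342251, -0.07943396]), np.float64(0.04841951397770872))] (array([ 0.67385446, -0.07995497]), np.float64(0.07633405865678994))
(0.497, -0.091) ['side', 'top'] [(array([ 0.49773029, -0.08641489]), np.float64(0.07763211798443259)), (array([ 0.49890521, -0.08254312]), np.float64(0.1344992712887778))] (array([ 0.49875446, -0.08507684]), np.float64(0.1142842397375673))
(0.416, -0.082) ['side'] [(array([ 0.41785645, -0.08025316]), np.float64(0.07408121925340017))] (array([ 0.41785645, -0.08025316]), np.float64(0.07408121925340017))
side [291.9, 269.3, 434.5, 394.8]
top [398.9, 203.5, 492.9, 283.3]
tray (array([ 0.5041385 , -0.31924346,  1.50608172]), np.float64(0.27693713182197727))
[0.7020829  0.31152087 0.12      ]
[0.70248571 0.10517348 0.12      ]
[0.48305351 0.09657517 0.12      ]
[0.48201724 0.30727398 0.12      ]
```

```bash
python3 - <<'E'
from h import *
im=save('top','t2.png',(390,190,500,290),6)
im=save('side','s2.png',(190,40,340,210),4)
im=save('top','t3.png',(260,160,370,290),6)
E
```

```text
(no output)
```

View pics/t2.png

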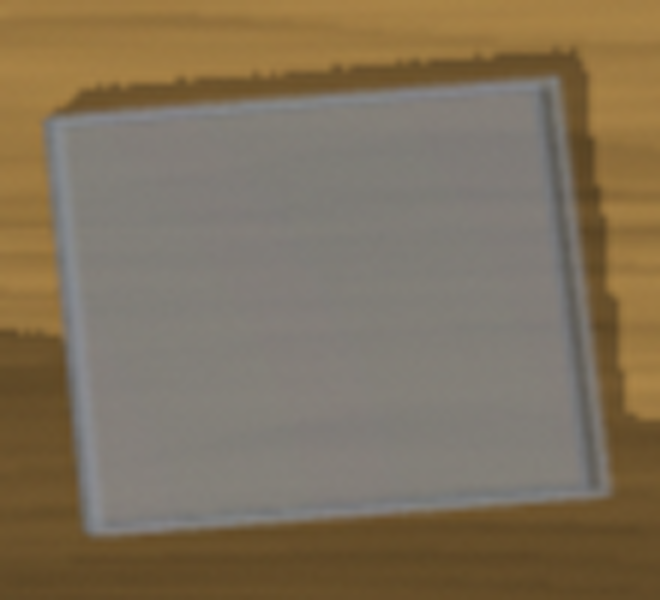

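View pics/s2.png

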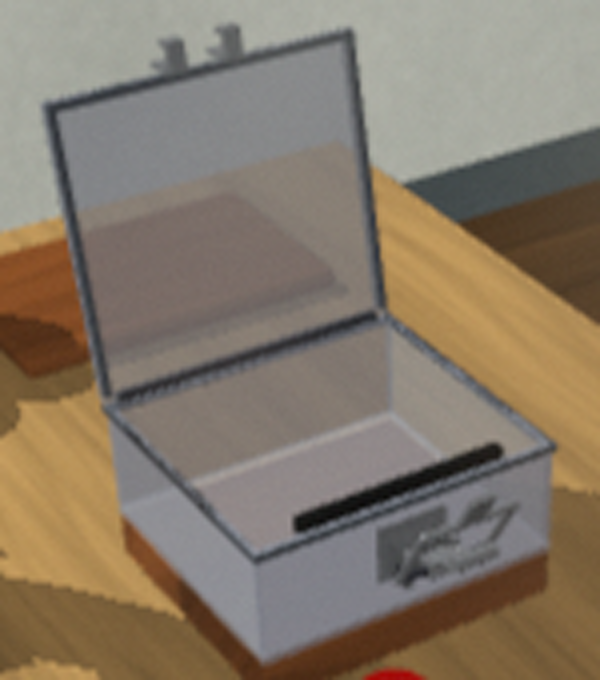

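View pics/t3.png

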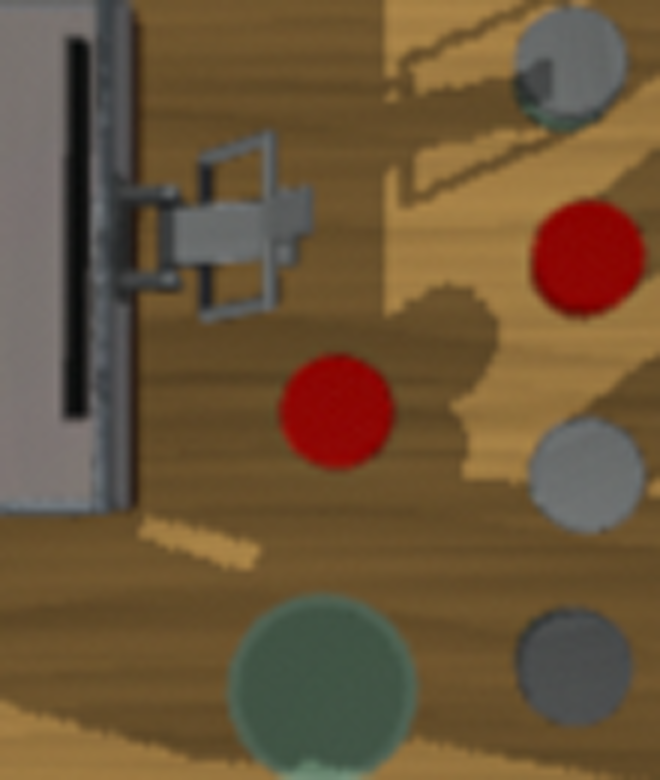

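```bash
python3 - <<'E'
from h import *
print('tray');P=np.array([onplane('top',p,.024) for p in [(398,209.7),(483.3,203),(491.7,272.5),(404.7,279.2)]]);print(P.round(4),P.mean(0))
P2=np.array([onplane('side',p,.12) for p in [(286.2,118.2),(328.2,151.7),(254.5,179.5),(216.2,141.2)]]);print(P2.round(4),P2.mean(0))
P1=np.array([onplane('top',p,.12) for p in [(193.3,153.3),(279.3,152.7),(282,245),(191.7,245.7)]]);print(P1.mean(0))
def yaw(P): # tub x dir latch->hinge
    d=P[0]-P[1]+P[3]-P[2]; e=P[3]-P[0]+P[2]-P[1]  # tub y ~ -X
    return np.arctan2(d[1],d[0]),np.arctan2(e[1],e[0])+np.pi/2
print(yaw(P1),yaw(P2),yaw(P))
print([ (proj('top',[.676,-.079,.056])),proj('top',[.498,-.085,.056]),proj('top',[.418,-.08,.056])])
for p in [(355,170.5),(357.5,239.2),(355.8,271)]: print(onplane('top',p,.056))
E
```

```text
tray
[[ 0.5736 -0.1929  0.024 ]
 [ 0.5903 -0.4146  0.024 ]
 [ 0.4122 -0.427   0.024 ]
 [ 0.3958 -0.2055  0.024 ]] [ 0.49297462 -0.31001907  0.024     ]
[[0.7009 0.3084 0.12  ]
 [0.7008 0.1036 0.12  ]
 [0.4841 0.1021 0.12  ]
 [0.4825 0.3059 0.12  ]] [0.59207419 0.20499476 0.12      ]
[0.59240984 0.20513587 0.12      ]
(np.float64(1.574246979575506), np.float64(-1.5415776631179794)) (np.float64(1.5744586499929853), np.float64(-1.5615000769216159)) (np.float64(1.64518344114287), np.float64(-1.5007317627191958))
[array([354.5699783 , 168.67362646]), array([357.82820733, 238.81184221]), array([356.22164097, 271.3261181 ])]
[ 0.6712645  -0.08003802  0.056     ]
[ 0.49703814 -0.08416935  0.056     ]
[ 0.41879714 -0.07896848  0.056     ]
```

```bash
python3 -m crank '[{"angular":[0,0,-1],"delta_pos":[0,0,-0.5],"gripper":0.75},{"angular":[0,0,-1],"delta_pos":[0,0,-0.5],"gripper":0.75},{"angular":[0,0,-1],"delta_pos":[0,0,-0.5],"gripper":0.75},{"angular":[0,0,0],"delta_pos":[-0.8,-1,0],"gripper":0.75},{"angular":[0,0,0],"delta_pos":[-0.8,-1,0],"gripper":0.75},{"angular":[0,0,0],"delta_pos":[-0.8,-1,0],"gripper":0.75},{"angular":[0,0,0],"delta_pos":[-0.8,-1,0],"gripper":0.75},{"angular":[0,0,0],"delta_pos":[-0.8,-1,0],"gripper":0.75},{"angular":[0,0,0],"delta_pos":[-0.8,-1,0],"gripper":0.75},{"angular":[0,0,0],"delta_pos":[-0.8,-1,0],"gripper":0.75},{"angular":[0,0,0],"delta_pos":[-0.8,-1,0],"gripper":0.75}]'
```

```text
time: 4.78
tool_pos: [0.3544, 0.3627, 0.2563]
tool_rot: [0.0, -0.0, 1.0, 0.0]
contact_force: [0.3, 1.2, 0.3]
gripper_width: 0.748
```

```bash
python3 -m crank '[{"angular":[0,0,0],"delta_pos":[-0.2,-1,0],"gripper":0.75},{"angular":[0,0,0],"delta_pos":[-0.2,-1,0],"gripper":0.75},{"angular":[0,0,0],"delta_pos":[-0.2,-1,0],"gripper":0.75},{"angular":[0,0,0],"delta_pos":[-0.2,-1,0],"gripper":0.75},{"angular":[0,0,0],"delta_pos":[-0.2,-1,0],"gripper":0.75},{"angular":[0,0,0],"delta_pos":[-0.2,-1,0],"gripper":0.75},{"angular":[0,0,0],"delta_pos":[-0.2,-1,0],"gripper":0.75},{"angular":[0,0,0],"delta_pos":[-0.2,-1,0],"gripper":0.75},{"angular":[0,0,0],"delta_pos":[-0.2,-1,0],"gripper":0.75},{"angular":[0,0,0],"delta_pos":[-0.2,-1,0.5],"gripper":0.75},{"angular":[0,0,0],"delta_pos":[-0.1,-1,1],"gripper":0.75},{"angular":[0,0,0],"delta_pos":[0,-1,1],"gripper":0.75}]'; python3 -m crank '[{"angular":[0,0,0],"delta_pos":[0,-1,0],"gripper":0.75},{"angular":[0,0,0],"delta_pos":[0,-1,0],"gripper":0.75},{"angular":[0,0,0],"delta_pos":[0,-0.7,0],"gripper":0.75},{"angular":[0,0,0],"delta_pos":[0,0,0],"gripper":0.75}]'; python3 - <<'E'
from h import *
s=state();print(s['tool_pos'],s['contact_force'])
save('wrist','w1.png')
print([(l['pixel'],l['conf'],onplane('wrist',l['pixel'],0,s)) for l in landmark_of('wrist','jar_a')])
E
```

```text
time: 6.28
tool_pos: [0.417, 0.0026, 0.1808]
tool_rot: [0.001, 0.0, 1.0, -0.0]
contact_force: [-0.1, -1.0, -0.9]
gripper_width: 0.753
time: 6.78
tool_pos: [0.4167, -0.0782, 0.1812]
tool_rot: [0.0, 0.001, 1.0, 0.0]
contact_force: [0.7, -0.4, -0.2]
gripper_width: 0.749
[ 0.41672111 -0.07816563  0.18124921] [ 0.7325585  -0.39678149 -0.1747777 ]
[([240.7, 90.4], 0.87, array([ 0.31953554, -0.16719109,  0.        ])), ([317.0, 178.1], 0.85, array([ 0.41843825, -0.08399581,  0.        ])), ([397.1, 255.1], 0.84, array([0.52186228, 0.02013911, 0.        ])), ([315.9, 240.4], 0.8, array([ 0.5005725 , -0.08601659,  0.        ])), ([322.1, 348.5], 0.73, array([ 0.67481046, -0.07838382,  0.        ])), ([314.6, 300.1], 0.58, array([ 0.59107208, -0.08858319,  0.        ]))]
```

View pics/w1.png

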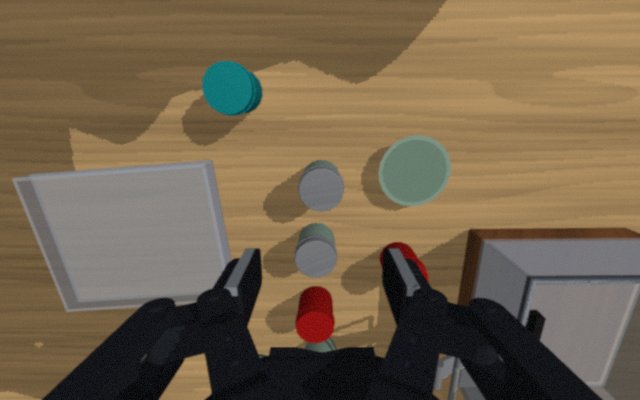

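```bash
cat >> h.py <<'E'
def weigh(n=14):
    F=[];E=[];p=[]
    for i in range(n):
        grab_frame('top');s=state();F.append(s['contact_force']);E.append(s['joint_efforts']);p.append(s['tool_pos'])
    F=np.array(F);E=np.array(E)
    print('F',F.mean(0).round(3),'sd',F.std(0).round(2),'E',E.mean(0).round(3)[1:3],E.std(0).round(3)[1:3],np.mean(p,0).round(4),'w',s['gripper_width'],'t',s['time'])
E
python3 - <<'E'
from h import *
weigh()
E
python3 -m crank '[{"angular":[0,0,0],"delta_pos":[0,-0.1,1],"gripper":0.75},{"angular":[0,0,0],"delta_pos":[0,0,1],"gripper":0.75},{"angular":[0,0,0],"delta_pos":[0,0,1],"gripper":0.75},{"angular":[0,0,0],"delta_pos":[0,0,1],"gripper":0.75},{"angular":[0,0,0],"delta_pos":[0,0,0.7],"gripper":0.75},{"angular":[0,0,0],"delta_pos":[0,0,0],"gripper":0.2},{"angular":[0,0,0],"delta_pos":[0,0,0],"gripper":0.2},{"angular":[0,0,0],"delta_pos":[0,0,0],"gripper":0.2},{"angular":[0,0,0],"delta_pos":[0,0,0],"gripper":0.2},{"angular":[0,0,0],"delta_pos":[0,0,0],"gripper":0.2}]'; python3 -m crank '[{"angular":[0,0,0],"delta_pos":[0,0,-1],"gripper":0.2},{"angular":[0,0,0],"delta_pos":[0,0,-1],"gripper":0.2},{"angular":[0,0,0],"delta_pos":[0,0,-1],"gripper":0.2},{"angular":[0,0,0],"delta_pos":[0,0,-1],"gripper":0.2},{"angular":[0,0,0],"delta_pos":[0,0,-0.7],"gripper":0.2},{"angular":[0,0,0],"delta_pos":[0,0,0],"gripper":0.2},{"angular":[0,0,0],"delta_pos":[0,0,0],"gripper":0.2}]'
python3 - <<'E'
from h import *
weigh()
save('wrist','w2.png')
E
```

```text
F [-0.035 -0.002  0.129] sd [0.59 0.37 0.35] E [-18.269 -37.22 ] [0.035 0.019] [ 0.4168 -0.0769  0.1811] w 0.748737120723371 t 7.575
time: 8.82
tool_pos: [0.4171, -0.0804, 0.0406]
tool_rot: [0.0, -0.0, 1.0, -0.0]
contact_force: [0.2, -0.1, 0.2]
gripper_width: 0.197
time: 9.7
tool_pos: [0.4162, -0.0801, 0.18]
tool_rot: [-0.001, -0.0, 1.0, 0.0]
contact_force: [0.0, 0.4, 0.3]
gripper_width: 0.201
F [-0.021 -0.005 -0.168] sd [0.45 0.42 0.39] E [-18.401 -37.244] [0.164 0.193] [ 0.4164 -0.0802  0.1804] w 0.19836888634265615 t 10.4
```

View pics/w2.png

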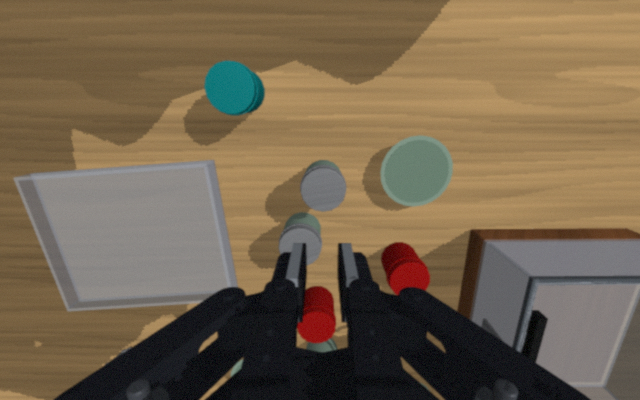

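```bash
python3 - <<'E'
from h import *
save('side','s3.png',(190,100,450,350),3)
s=state(); print(proj('wrist',s['tool_pos'],s),proj('side',s['tool_pos']),proj('top',s['tool_pos']))
save('top','t4.png',(240,120,500,320),3)
for n in('side','top'):
    grab_frame(n);print([(np.round(l['pixel']),onplane(n,l['pixel'],0).round(3)) for l in landmark_of(n,'jar_a')])
E
```

```text
[321.54000358 243.22207645] [267.52100167 211.06157488] [360.83006433 275.87849732]
[(array([288., 232.]), array([ 0.521,  0.016, -0.   ])), (array([337., 246.]), array([ 0.591, -0.091,  0.   ])), (array([252., 318.]), array([ 0.322, -0.167, -0.   ])), (array([301., 266.]), array([ 0.485, -0.099,  0.   ])), (array([272., 272.]), array([ 0.42, -0.08,  0.  ])), (array([359., 230.]), array([ 0.67 , -0.078,  0.   ]))]
[(array([315., 230.]), array([0.524, 0.024, 0.   ])), (array([357., 204.]), array([ 0.593, -0.089,  0.   ])), (array([366., 242.]), array([ 0.49, -0.11,  0.  ]))]
```

View pics/s3.png

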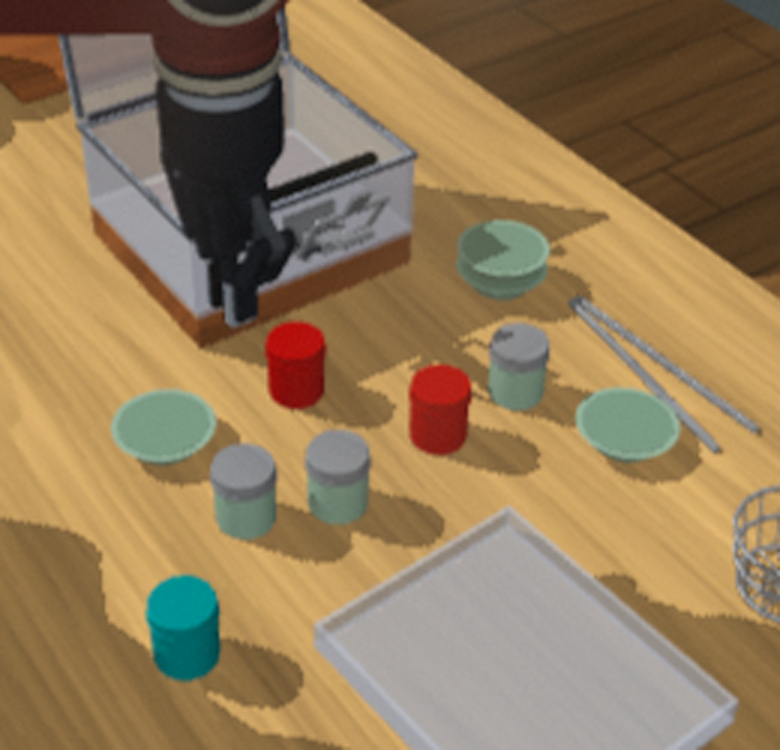

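View pics/t4.png

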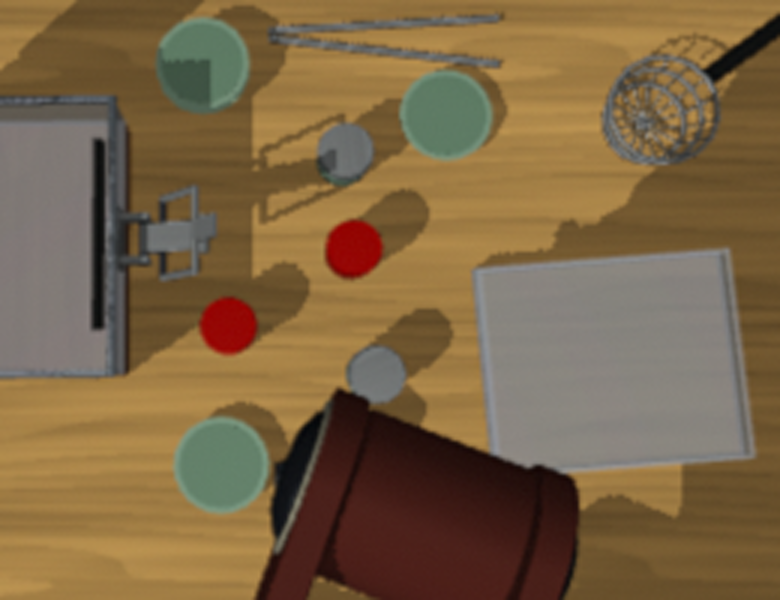

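```bash
python3 - <<'E'
from h import *
s=state();p=s['tool_pos']
for dz in (-.02,0,.017): print(dz,[proj(n,p-[0,0,dz],s).round(1) for n in('side','wrist')])
save('side','s4.png',(230,130,310,240),7)
save('wrist','w3.png',(220,200,420,350),4)
E
```

```text
-0.02 [array([267.1, 203.4]), array([321.5, 259.5])]
0 [array([267.5, 211.1]), array([321.5, 243.2])]
0.017 [array([267.9, 217.5]), array([321.6, 231.9])]
```

View pics/s4.png

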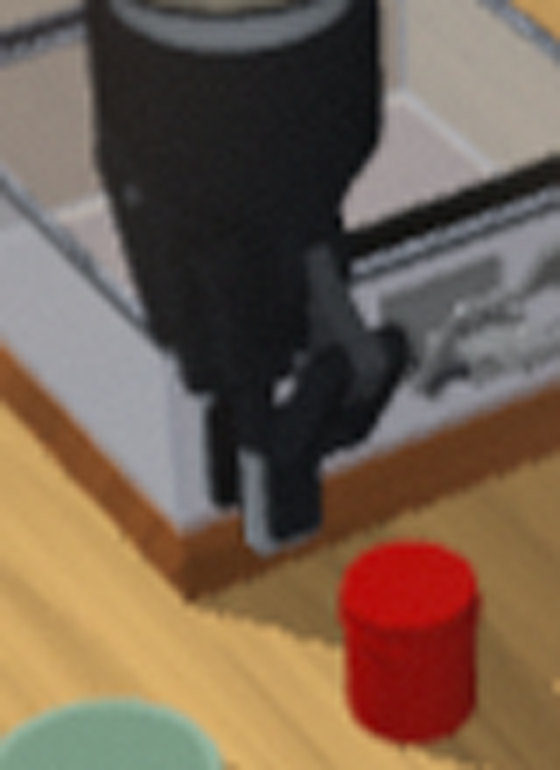

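View pics/w3.png

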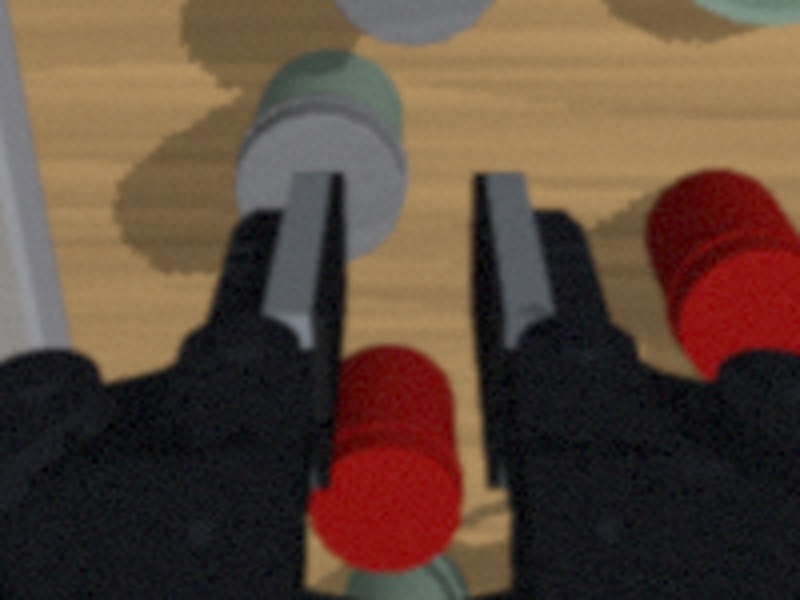

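```bash
python3 -m crank '[{"angular":[0,0,0],"delta_pos":[0,0,0],"gripper":0.75},{"angular":[0,0,0],"delta_pos":[0,0,0],"gripper":0.75},{"angular":[0,0,0],"delta_pos":[0,0,0],"gripper":0.75},{"angular":[0,0,0],"delta_pos":[0,0,1],"gripper":0.75},{"angular":[0,0,0],"delta_pos":[0,0,1],"gripper":0.75},{"angular":[0,0,0],"delta_pos":[0,0,1],"gripper":0.75},{"angular":[0,0,0],"delta_pos":[0,0,1],"gripper":0.75},{"angular":[0,0,0],"delta_pos":[0,0,1],"gripper":0.75},{"angular":[0,0,0],"delta_pos":[0,0,0],"gripper":0.75}]';  python3 - <<'E'
from h import *
s=state();p=s['tool_pos'];print(p)
save('wrist','w4.png',(200,150,440,330),3)
save('side','s5.png',(200,180,360,300),4)
E
```

```text
time: 11.98
tool_pos: [0.4145, -0.0795, 0.0287]
tool_rot: [-0.003, 0.0, 1.0, 0.001]
contact_force: [0.4, 0.7, -0.0]
gripper_width: 0.749
[ 0.41446241 -0.07946122  0.02871232]
```

View pics/w4.png

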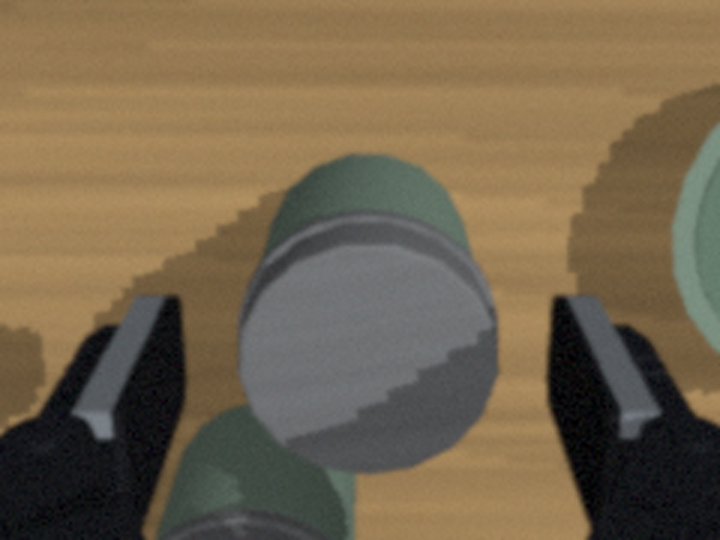

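View pics/s5.png

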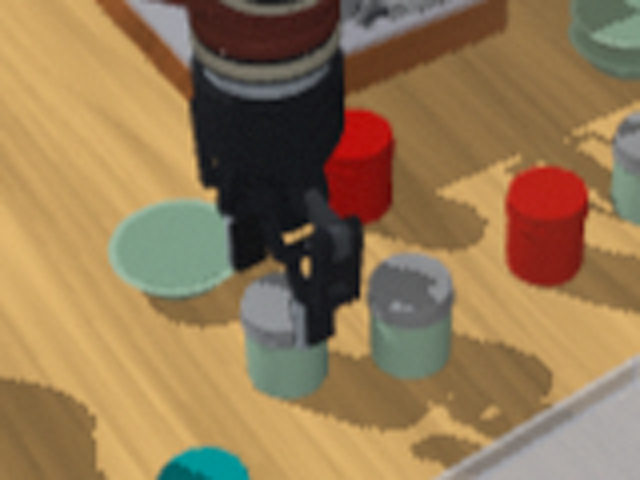

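```bash
python3 -m crank '[{"angular":[0,0,0],"delta_pos":[-0.13,-0.02,0.8],"gripper":0.75},{"angular":[0,0,0],"delta_pos":[0,0,0],"gripper":0.75},{"angular":[0,0,0],"delta_pos":[0,0,0],"gripper":0.2},{"angular":[0,0,0],"delta_pos":[0,0,0],"gripper":0.2},{"angular":[0,0,0],"delta_pos":[0,0,0],"gripper":0.2},{"angular":[0,0,0],"delta_pos":[0,0,0],"gripper":0.2},{"angular":[0,0,0],"delta_pos":[0,0,0],"gripper":0.2}]'
```

```text
time: 12.95
tool_pos: [0.4219, -0.0811, 0.009]
tool_rot: [0.001, 0.0, 1.0, -0.0]
contact_force: [-1.1, 1.9, 6.3]
gripper_width: 0.531
```

```bash
python3 -m crank '[{"angular":[0,0,0],"delta_pos":[0,0,-0.5],"gripper":0.2},{"angular":[0,0,0],"delta_pos":[0,0,-1],"gripper":0.2},{"angular":[0,0,0],"delta_pos":[0,0,-1],"gripper":0.2},{"angular":[0,0,0],"delta_pos":[0,0,-1],"gripper":0.2},{"angular":[0,0,0],"delta_pos":[0,0,-1],"gripper":0.2},{"angular":[0,0,0],"delta_pos":[0,0,-1],"gripper":0.2},{"angular":[0,0,0],"delta_pos":[0,0,-0.4],"gripper":0.2},{"angular":[0,0,0],"delta_pos":[0,0,0],"gripper":0.2},{"angular":[0,0,0],"delta_pos":[0,0,0],"gripper":0.2}]'
python3 - <<'E'
from h import *
weigh(16)
save('side','s6.png',(190,100,450,350),3)
save('wrist','w5.png')
E
```

```text
time: 14.08
tool_pos: [0.4198, -0.0806, 0.1825]
tool_rot: [-0.001, 0.0, 1.0, 0.0]
contact_force: [-0.6, -0.1, -3.3]
gripper_width: 0.535
F [-0.004 -0.022 -2.296] sd [0.38 0.37 0.47] E [-19.753 -38.62 ] [0.134 0.138] [ 0.4204 -0.0808  0.1836] w 0.5299113146778647 t 14.875
```

View pics/s6.png

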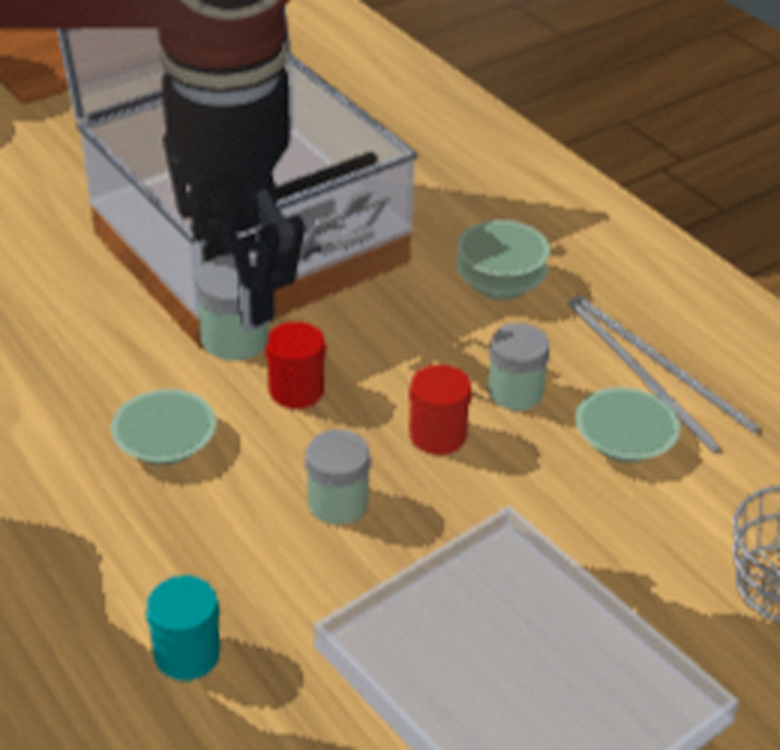

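View pics/w5.png

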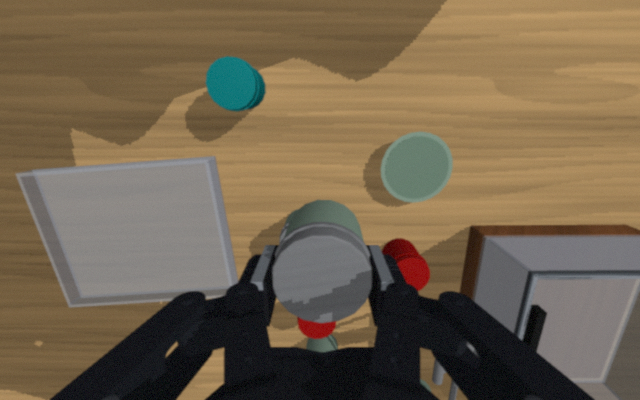

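```bash
python3 - <<'E'
from h import *
weigh(40)
E
```

```text
F [ 0.156 -0.13  -2.294] sd [0.49 0.6  0.44] E [-19.725 -38.623] [0.001 0.001] [ 0.4207 -0.0809  0.1841] w 0.5296377346014638 t 16.975
```

```bash
python3 -m crank '[{"angular":[0,0,0],"delta_pos":[0,0,-1],"gripper":0.2},{"angular":[0,0,0],"delta_pos":[0,0.5,-0.7],"gripper":0.2},{"angular":[0,0,0],"delta_pos":[-0.4,1,0],"gripper":0.2},{"angular":[0,0,0],"delta_pos":[-0.4,1,0],"gripper":0.2},{"angular":[0,0,0],"delta_pos":[-0.5,1,0],"gripper":0.2},{"angular":[0,0,0],"delta_pos":[-0.5,1,0],"gripper":0.2},{"angular":[0,0,0],"delta_pos":[-0.5,1,0],"gripper":0.2},{"angular":[0,0,0],"delta_pos":[-0.6,1,0],"gripper":0.2},{"angular":[0,0,0],"delta_pos":[-0.6,1,0],"gripper":0.2},{"angular":[0,0,0],"delta_pos":[-0.5,0.5,0],"gripper":0.2},{"angular":[0,0,0],"delta_pos":[0,0,0],"gripper":0.2},{"angular":[0,0,0],"delta_pos":[0,0,0],"gripper":0.2}]'
python3 - <<'E'
from h import *
save('side','s7.png',(190,60,390,260),3)
E
```

```text
time: 18.48
tool_pos: [0.5403, 0.1586, 0.2348]
tool_rot: [-0.0, 0.0, 1.0, -0.0]
contact_force: [-0.4, 0.2, -3.6]
gripper_width: 0.529
```

View pics/s7.png

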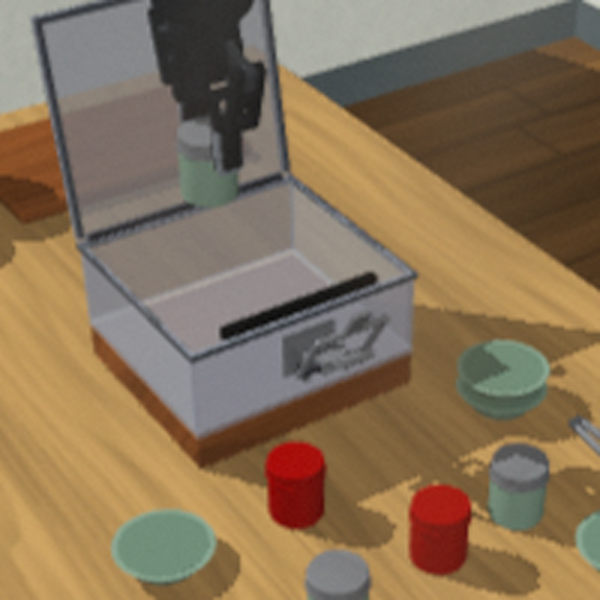

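```bash
python3 -m crank '[{"angular":[0,0,0],"delta_pos":[0,0.5,0],"gripper":0.2},{"angular":[0,0,0],"delta_pos":[0,0,1],"gripper":0.2},{"angular":[0,0,0],"delta_pos":[0,0,1],"gripper":0.2},{"angular":[0,0,0],"delta_pos":[0,0,1],"gripper":0.2},{"angular":[0,0,0],"delta_pos":[0,0,1],"gripper":0.2},{"angular":[0,0,0],"delta_pos":[0,0,1],"gripper":0.2},{"angular":[0,0,0],"delta_pos":[0,0,0.8],"gripper":0.2},{"angular":[0,0,0],"delta_pos":[0,0,0.1],"gripper":0.2},{"angular":[0,0,0],"delta_pos":[0,0,0.1],"gripper":0.2}]'
```

```text
time: 19.65
tool_pos: [0.5413, 0.1746, 0.0564]
tool_rot: [0.001, 0.0, 1.0, 0.0]
contact_force: [-1.5, 1.1, 0.5]
gripper_width: 0.53
```

```bash
python3 -m crank '[{"angular":[0,0,0],"delta_pos":[0,0,0],"gripper":0.2},{"angular":[0,0,0],"delta_pos":[0,0,0],"gripper":0.2}]'; python3 -m crank '[{"angular":[0,0,0],"delta_pos":[0,0,0.08],"gripper":0.2},{"angular":[0,0,0],"delta_pos":[0,0,0.08],"gripper":0.2},{"angular":[0,0,0],"delta_pos":[0,0,0],"gripper":0.2}]'
```

```text
time: 19.9
tool_pos: [0.5414, 0.1745, 0.0564]
tool_rot: [0.001, 0.0, 1.0, 0.0]
contact_force: [-0.2, 2.0, 0.0]
gripper_width: 0.529
time: 20.27
tool_pos: [0.5415, 0.1744, 0.0516]
tool_rot: [0.001, -0.0, 1.0, 0.0]
contact_force: [-3.0, 3.0, 6.3]
gripper_width: 0.534
```

```bash
python3 -m crank '[{"angular":[0,0,0],"delta_pos":[0,0,0],"gripper":0.66},{"angular":[0,0,0],"delta_pos":[0,0,0],"gripper":0.66},{"angular":[0,0,0],"delta_pos":[0,0,0],"gripper":0.66}]';python3 - <<'E'
from h import *
save('side','s8.png',(190,60,390,260),3)
save('wrist','w6.png')
E
```

```text
time: 20.65
tool_pos: [0.5421, 0.1772, 0.0525]
tool_rot: [0.002, -0.0, 1.0, 0.003]
contact_force: [-1.2, 12.5, 5.6]
gripper_width: 0.657
```

View pics/s8.png

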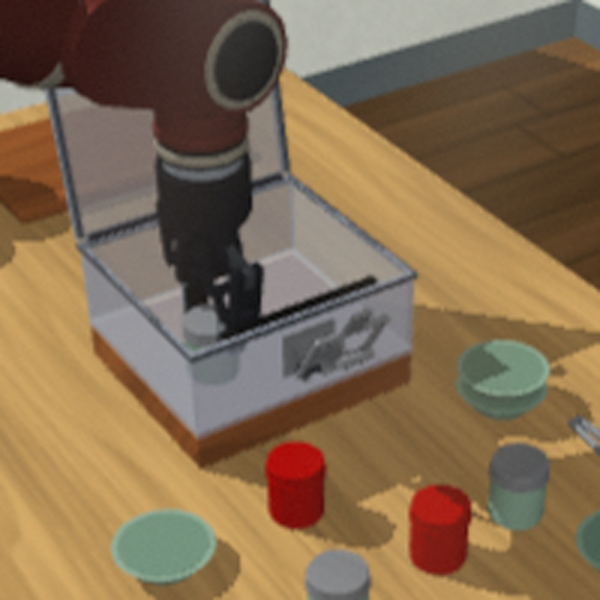

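View pics/w6.png

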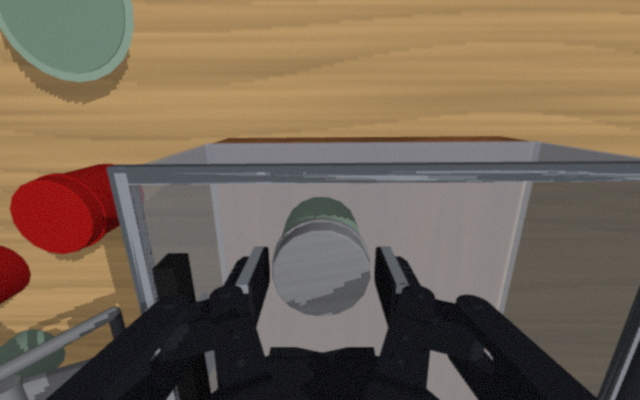

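```bash
python3 -m crank '[{"angular":[0,0,0],"delta_pos":[0,0.06,0],"gripper":0.62},{"angular":[0,0,0],"delta_pos":[0,0,-0.3],"gripper":0.62},{"angular":[0,0,0],"delta_pos":[0,0,-1],"gripper":0.62},{"angular":[0,0,0],"delta_pos":[0,0,-1],"gripper":0.62},{"angular":[0,0,0],"delta_pos":[0,0,-1],"gripper":0.62},{"angular":[0,0,0],"delta_pos":[0,0,-1],"gripper":0.75},{"angular":[0,0,0],"delta_pos":[0,0,-1],"gripper":0.75},{"angular":[0,0,0],"delta_pos":[0,0,-1],"gripper":0.75},{"angular":[0,0,0],"delta_pos":[0,0,0],"gripper":0.75}]'
python3 - <<'E'
from h import *
save('wrist','w7.png')
E
```

```text
time: 21.88
tool_pos: [0.5422, 0.1757, 0.2424]
tool_rot: [0.003, 0.0, 1.0, 0.0]
contact_force: [0.5, -0.1, 0.2]
gripper_width: 0.753
```

View pics/w7.png

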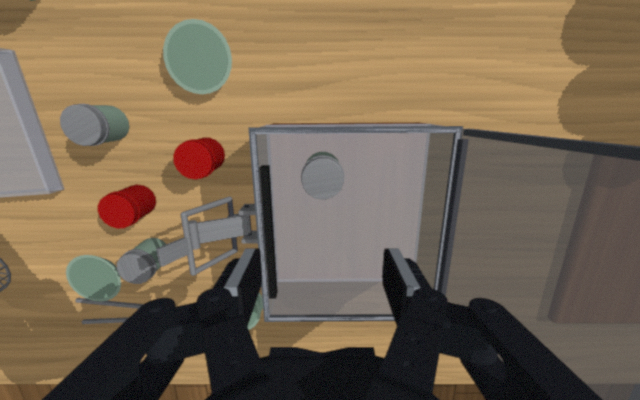

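```bash
python3 - <<'E'
from h import *
for n in('side','top'):
    grab_frame(n);print(n,[(np.round(l['pixel']),onplane(n,l['pixel'],0).round(3)) for l in landmark_of(n,'jar_a')])
s=state();grab_frame('wrist');print([(np.round(l['pixel']),onplane('wrist',l['pixel'],0,s).round(4)) for l in landmark_of('wrist','jar_a')])
E
python3 -m crank '[{"angular":[0,0,0],"delta_pos":[0.2,-1,0],"gripper":0.75},{"angular":[0,0,0],"delta_pos":[0.2,-1,0],"gripper":0.75},{"angular":[0,0,0],"delta_pos":[0.2,-1,0],"gripper":0.75},{"angular":[0,0,0],"delta_pos":[0.2,-1,0],"gripper":0.75},{"angular":[0,0,0],"delta_pos":[0.2,-1,0],"gripper":0.75},{"angular":[0,0,0],"delta_pos":[0.2,-1,0],"gripper":0.75},{"angular":[0,0,0],"delta_pos":[0.2,-1,0],"gripper":0.75},{"angular":[0,0,0],"delta_pos":[0.2,-1,0.4],"gripper":0.75},{"angular":[0,0,0],"delta_pos":[0.2,-1,1],"gripper":0.75},{"angular":[0,0,0],"delta_pos":[0,-0.3,1],"gripper":0.75},{"angular":[0,0,0],"delta_pos":[0,0,0],"gripper":0.75},{"angular":[0,0,0],"delta_pos":[0,0,0],"gripper":0.75}]'
python3 - <<'E'
from h import *
weigh()
s=state();save('wrist','w8.png');print([(np.round(l['pixel']),onplane('wrist',l['pixel'],0,s).round(4)) for l in landmark_of('wrist','jar_a')])
E
```

```text
side [(array([250., 318.]), array([ 0.317, -0.163,  0.   ])), (array([361., 229.]), array([ 0.677, -0.077,  0.   ])), (array([337., 247.]), array([ 0.589, -0.095,  0.   ])), (array([290., 227.]), array([0.534, 0.025, 0.   ])), (array([257., 185.]), array([0.551, 0.222, 0.   ])), (array([359., 195.]), array([0.755, 0.033, 0.   ]))]
top [(array([316., 230.]), array([0.522, 0.021, 0.   ])), (array([358., 202.]), array([ 0.596, -0.091,  0.   ])), (array([366., 242.]), array([ 0.49, -0.11,  0.  ])), (array([387., 309.]), array([ 0.319, -0.162,  0.   ])), (array([354., 171.]), array([ 0.68 , -0.081, -0.   ])), (array([254., 224.]), array([0.54 , 0.186, 0.   ])), (array([130., 181.]), array([0.657, 0.524, 0.   ]))]
[(array([142., 205.]), array([ 0.5936, -0.0845,  0.    ])), (array([207., 156.]), array([0.5228, 0.0181, 0.    ])), (array([115., 126.]), array([ 0.4826, -0.0995,  0.    ])), (array([321., 173.]), array([0.547 , 0.1739, 0.    ])), (array([154., 255.]), array([ 0.6742, -0.0802,  0.    ]))]
time: 23.72
tool_pos: [0.4871, -0.1029, 0.1682]
tool_rot: [0.0, -0.0, 1.0, -0.0]
contact_force: [-0.3, -0.5, 0.3]
gripper_width: 0.752
F [-0.125  0.14   0.204] sd [0.55 0.52 0.44] E [-26.389 -36.389] [0.247 0.261] [ 0.4871 -0.103   0.1681] w 0.7525410411741688 t 24.425
[(array([578., 235.]), array([0.5562, 0.2106, 0.    ])), (array([340., 315.]), array([ 0.6741, -0.0784,  0.    ])), (array([422., 209.]), array([0.5227, 0.0157, 0.    ])), (array([258.,  15.]), array([ 0.3213, -0.1657, -0.    ])), (array([323., 177.]), array([ 0.4843, -0.1019,  0.    ])), (array([333., 259.]), array([ 0.5892, -0.0889, -0.    ]))]
```

View pics/w8.png

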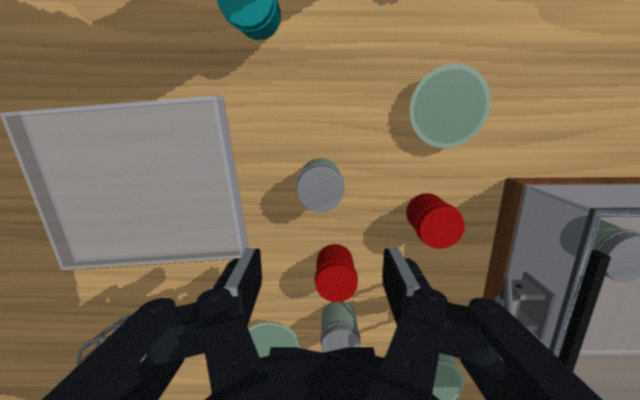

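```bash
python3 -m crank '[{"angular":[0,0,0],"delta_pos":[0.07,0.03,1],"gripper":0.75},{"angular":[0,0,0],"delta_pos":[0,0,1],"gripper":0.75},{"angular":[0,0,0],"delta_pos":[0,0,1],"gripper":0.75},{"angular":[0,0,0],"delta_pos":[0,0,1],"gripper":0.75},{"angular":[0,0,0],"delta_pos":[0,0,1],"gripper":0.75},{"angular":[0,0,0],"delta_pos":[0,0,0.4],"gripper":0.75},{"angular":[0,0,0],"delta_pos":[0,0,0],"gripper":0.75},{"angular":[0,0,0],"delta_pos":[0,0,0],"gripper":0.2},{"angular":[0,0,0],"delta_pos":[0,0,0],"gripper":0.2},{"angular":[0,0,0],"delta_pos":[0,0,0],"gripper":0.2},{"angular":[0,0,0],"delta_pos":[0,0,0],"gripper":0.2},{"angular":[0,0,0],"delta_pos":[0,0,0],"gripper":0.2}]'; python3 -m crank '[{"angular":[0,0,0],"delta_pos":[0,0,-0.4],"gripper":0.2},{"angular":[0,0,0],"delta_pos":[0,0,-1],"gripper":0.2},{"angular":[0,0,0],"delta_pos":[0,0,-1],"gripper":0.2},{"angular":[0,0,0],"delta_pos":[0,0,-1],"gripper":0.2},{"angular":[0,0,0],"delta_pos":[0,0,-1],"gripper":0.2},{"angular":[0,0,0],"delta_pos":[-0.07,-0.03,-1],"gripper":0.2},{"angular":[0,0,0],"delta_pos":[0,0,0],"gripper":0.2},{"angular":[0,0,0],"delta_pos":[0,0,0],"gripper":0.2}]'
python3 - <<'E'
from h import *
weigh(30)
save('wrist','w9.png')
E
```

```text
time: 26.02
tool_pos: [0.4861, -0.1028, 0.0071]
tool_rot: [0.002, 0.0, 1.0, -0.001]
contact_force: [-1.2, -1.0, 6.9]
gripper_width: 0.533
time: 27.02
tool_pos: [0.4857, -0.1027, 0.1659]
tool_rot: [-0.001, -0.0, 1.0, 0.0]
contact_force: [0.6, 0.1, -0.7]
gripper_width: 0.528
F [ 0.163  0.095 -1.425] sd [0.58 0.41 0.47] E [-27.203 -37.292] [0.184 0.19 ] [ 0.4864 -0.103   0.1669] w 0.5275621707533211 t 28.525
```

View pics/w9.png

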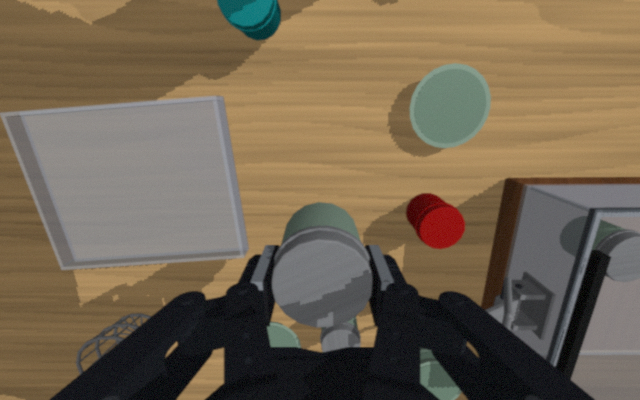

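```bash
python3 -m crank '[{"angular":[0,0,0],"delta_pos":[-0.3,-1,0],"gripper":0.2},{"angular":[0,0,0],"delta_pos":[-0.3,-1,0],"gripper":0.2},{"angular":[0,0,0],"delta_pos":[-0.3,-1,0],"gripper":0.2},{"angular":[0,0,0],"delta_pos":[-0.3,-1,0],"gripper":0.2},{"angular":[0,0,0],"delta_pos":[-0.3,-1,0],"gripper":0.2},{"angular":[0,0,0],"delta_pos":[0,-0.3,1],"gripper":0.2},{"angular":[0,0,0],"delta_pos":[0,0,1],"gripper":0.2},{"angular":[0,0,0],"delta_pos":[0,0,1],"gripper":0.2},{"angular":[0,0,0],"delta_pos":[0,0,1],"gripper":0.2},{"angular":[0,0,0],"delta_pos":[0,0,0.8],"gripper":0.2},{"angular":[0,0,0],"delta_pos":[0,0,0.2],"gripper":0.2},{"angular":[0,0,0],"delta_pos":[0,0,0],"gripper":0.2}]'
```

```text
time: 30.08
tool_pos: [0.5318, -0.2622, 0.0175]
tool_rot: [-0.0, 0.0, 1.0, 0.0]
contact_force: [-0.3, 0.8, -0.8]
gripper_width: 0.529
```

```bash
python3 -m crank '[{"angular":[0,0,0],"delta_pos":[0,0,0.1],"gripper":0.2},{"angular":[0,0,0],"delta_pos":[0,0,0.1],"gripper":0.2},{"angular":[0,0,0],"delta_pos":[0,0,0],"gripper":0.2}]'
```

```text
time: 30.45
tool_pos: [0.5317, -0.2621, 0.0115]
tool_rot: [0.0, -0.0, 1.0, -0.0]
contact_force: [0.4, -0.2, -1.3]
gripper_width: 0.532
```

```bash
python3 -m crank '[{"angular":[0,0,0],"delta_pos":[0,0,0.08],"gripper":0.2},{"angular":[0,0,0],"delta_pos":[0,0,0],"gripper":0.2},{"angular":[0,0,0],"delta_pos":[0,0,0],"gripper":0.2}]'
```

```text
time: 30.82
tool_pos: [0.5322, -0.2624, 0.0111]
tool_rot: [0.0, -0.0, 1.0, -0.0]
contact_force: [-3.9, 2.2, 9.4]
gripper_width: 0.53
```

Touching down. Release and lift.

```bash
python3 -m crank '[{"angular":[0,0,0],"delta_pos":[0,0,-0.04],"gripper":0.75},{"angular":[0,0,0],"delta_pos":[0,0,0],"gripper":0.75},{"angular":[0,0,0],"delta_pos":[0,0,0],"gripper":0.75},{"angular":[0,0,0],"delta_pos":[0,0,-1],"gripper":0.75},{"angular":[0,0,0],"delta_pos":[0,0,-1],"gripper":0.75},{"angular":[0,0,0],"delta_pos":[0,0,-1],"gripper":0.75},{"angular":[0,0,0],"delta_pos":[0,0,-1],"gripper":0.75},{"angular":[0,0,0],"delta_pos":[-0.4,1,-1],"gripper":0.75},{"angular":[0,0,0],"delta_pos":[-0.9,1,0],"gripper":0.75},{"angular":[0,0,0],"delta_pos":[-0.9,1,0],"gripper":0.75},{"angular":[0,0,0],"delta_pos":[-0.9,1,0],"gripper":0.75},{"angular":[0,0,0],"delta_pos":[-0.9,1,0],"gripper":0.75}]'
python3 -m crank '[{"angular":[0,0,0],"delta_pos":[-0.7,1,0],"gripper":0.75},{"angular":[0,0,0],"delta_pos":[0,0.1,0],"gripper":0.75},{"angular":[0,0,0],"delta_pos":[0,0,0],"gripper":0.75}]'
python3 - <<'E'
from h import *
weigh()
s=state();save('wrist','w10.png');print([(np.round(l['pixel']),onplane('wrist',l['pixel'],0,s).round(4)) for l in landmark_of('wrist','jar_a')])
save('side','s9.png',(190,100,450,350),3)
E
```

```text
time: 32.33
tool_pos: [0.6524, -0.1111, 0.1598]
tool_rot: [-0.0, 0.0, 1.0, -0.0]
contact_force: [-0.5, -0.3, 0.4]
gripper_width: 0.754
time: 32.7
tool_pos: [0.6722, -0.0793, 0.1597]
tool_rot: [-0.0, -0.0, 1.0, -0.0]
contact_force: [0.3, 0.3, -0.3]
gripper_width: 0.748
F [ 0.041 -0.205  0.048] sd [0.49 0.24 0.31] E [-45.253 -36.258] [0.084 0.03 ] [ 0.6724 -0.0797  0.1601] w 0.7497834869374492 t 33.4
[(array([134.,  38.]), array([ 0.5291, -0.264 ,  0.    ])), (array([320., 181.]), array([ 0.6727, -0.0809,  0.    ])), (array([423.,  34.]), array([0.5253, 0.02  , 0.    ])), (array([312., 104.]), array([ 0.5897, -0.0889,  0.    ]))]
```

View pics/w10.png

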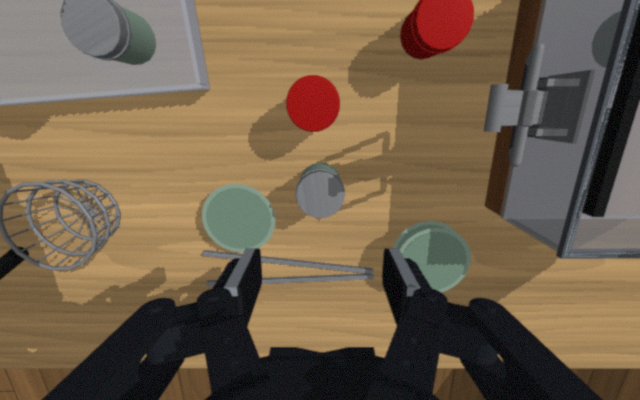

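View pics/s9.png

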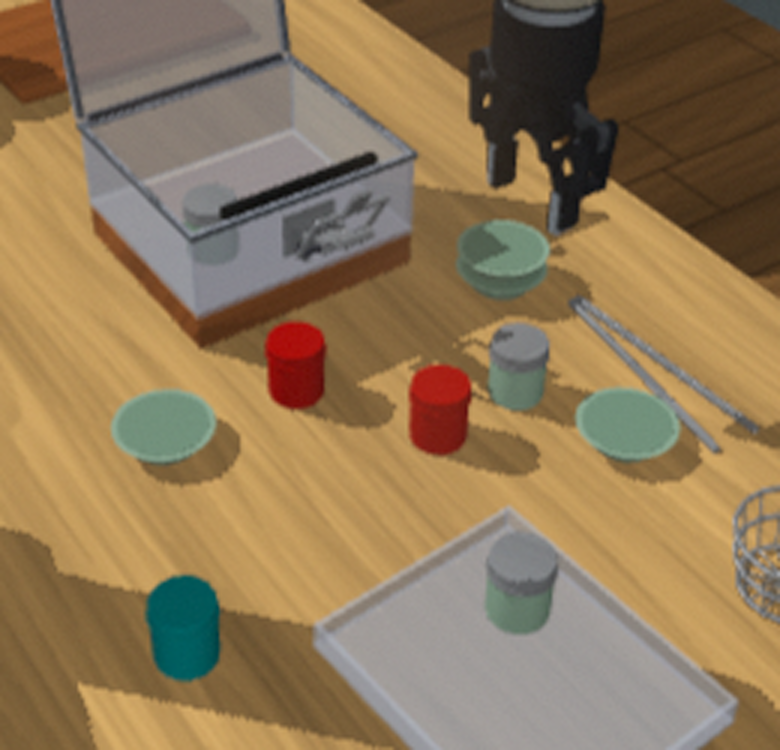

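```bash
python3 -m crank '[{"angular":[0,0,0],"delta_pos":[-0.04,-0.02,1],"gripper":0.75},{"angular":[0,0,0],"delta_pos":[0,0,1],"gripper":0.75},{"angular":[0,0,0],"delta_pos":[0,0,1],"gripper":0.75},{"angular":[0,0,0],"delta_pos":[0,0,1],"gripper":0.75},{"angular":[0,0,0],"delta_pos":[0,0,1],"gripper":0.75},{"angular":[0,0,0],"delta_pos":[0,0,0.15],"gripper":0.75},{"angular":[0,0,0],"delta_pos":[0,0,0],"gripper":0.75},{"angular":[0,0,0],"delta_pos":[0,0,0],"gripper":0.2},{"angular":[0,0,0],"delta_pos":[0,0,0],"gripper":0.2},{"angular":[0,0,0],"delta_pos":[0,0,0],"gripper":0.2},{"angular":[0,0,0],"delta_pos":[0,0,0],"gripper":0.2},{"angular":[0,0,0],"delta_pos":[0,0,0],"gripper":0.2}]'; python3 -m crank '[{"angular":[0,0,0],"delta_pos":[0,0,-0.15],"gripper":0.2},{"angular":[0,0,0],"delta_pos":[0,0,-1],"gripper":0.2},{"angular":[0,0,0],"delta_pos":[0,0,-1],"gripper":0.2},{"angular":[0,0,0],"delta_pos":[0,0,-1],"gripper":0.2},{"angular":[0,0,0],"delta_pos":[0,0,-1],"gripper":0.2},{"angular":[0,0,0],"delta_pos":[0.04,0.02,-1],"gripper":0.2},{"angular":[0,0,0],"delta_pos":[0,0,0],"gripper":0.2},{"angular":[0,0,0],"delta_pos":[0,0,0],"gripper":0.2}]'
python3 - <<'E'
from h import *
weigh(30)
save('wrist','w11.png')
E
```

```text
time: 35.05
tool_pos: [0.6755, -0.0802, 0.008]
tool_rot: [0.002, 0.0, 1.0, -0.0]
contact_force: [-0.3, -0.5, 6.8]
gripper_width: 0.529
time: 36.05
tool_pos: [0.6716, -0.0789, 0.1581]
tool_rot: [-0.001, -0.0, 1.0, 0.0]
contact_force: [-0.4, 0.2, -2.5]
gripper_width: 0.528
F [ 0.162  0.034 -1.554] sd [0.45 0.61 0.36] E [-46.449 -37.23 ] [0.298 0.222] [ 0.6724 -0.0791  0.1596] w 0.5320663593479906 t 37.55
```

View pics/w11.png

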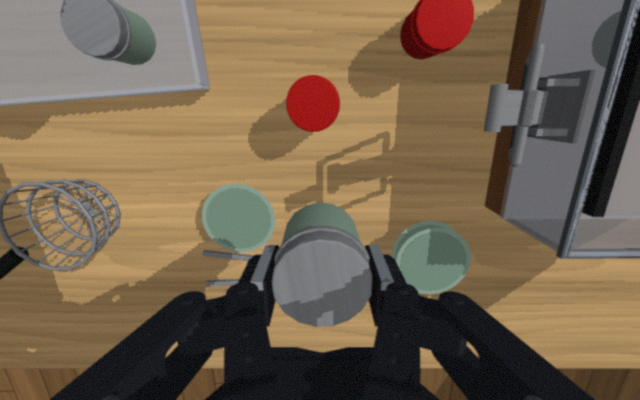

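```bash
python3 -m crank '[{"angular":[0,0,0],"delta_pos":[1,-0.9,0],"gripper":0.2},{"angular":[0,0,0],"delta_pos":[1,-0.9,0],"gripper":0.2},{"angular":[0,0,0],"delta_pos":[1,-0.9,0],"gripper":0.2},{"angular":[0,0,0],"delta_pos":[1,-0.9,0],"gripper":0.2},{"angular":[0,0,0],"delta_pos":[1,-0.9,0],"gripper":0.2},{"angular":[0,0,0],"delta_pos":[1,-0.9,0],"gripper":0.2},{"angular":[0,0,0],"delta_pos":[1,-0.8,0],"gripper":0.2},{"angular":[0,0,0],"delta_pos":[0.25,0,0],"gripper":0.2},{"angular":[0,0,0],"delta_pos":[0,0,1],"gripper":0.2},{"angular":[0,0,0],"delta_pos":[0,0,1],"gripper":0.2},{"angular":[0,0,0],"delta_pos":[0,0,1],"gripper":0.2},{"angular":[0,0,0],"delta_pos":[0,0,1],"gripper":0.2}]'; python3 -m crank '[{"angular":[0,0,0],"delta_pos":[0,0,0.7],"gripper":0.2},{"angular":[0,0,0],"delta_pos":[0,0,0.08],"gripper":0.2},{"angular":[0,0,0],"delta_pos":[0,0,0],"gripper":0.2}]'
```

```text
time: 39.1
tool_pos: [0.4558, -0.2646, 0.0395]
tool_rot: [0.0, -0.0, 1.0, -0.0]
contact_force: [-0.3, -0.5, -1.0]
gripper_width: 0.527
time: 39.48
tool_pos: [0.4559, -0.2652, 0.0175]
tool_rot: [0.0, -0.0, 1.0, -0.0]
contact_force: [-0.2, -0.1, -1.5]
gripper_width: 0.531
```

```bash
python3 -m crank '[{"angular":[0,0,0],"delta_pos":[0,0,0.1],"gripper":0.2},{"angular":[0,0,0],"delta_pos":[0,0,0.08],"gripper":0.2},{"angular":[0,0,0],"delta_pos":[0,0,0.05],"gripper":0.2},{"angular":[0,0,0],"delta_pos":[0,0,0],"gripper":0.2}]'
```

```text
time: 39.98
tool_pos: [0.456, -0.2656, 0.012]
tool_rot: [0.001, -0.0, 1.0, -0.0]
contact_force: [-3.3, 2.2, 8.8]
gripper_width: 0.525
```

```bash
python3 -m crank '[{"angular":[0,0,0],"delta_pos":[0,0,-0.04],"gripper":0.75},{"angular":[0,0,0],"delta_pos":[0,0,0],"gripper":0.75},{"angular":[0,0,0],"delta_pos":[0,0,0],"gripper":0.75},{"angular":[0,0,0],"delta_pos":[0,0,-1],"gripper":0.75},{"angular":[0,0,0],"delta_pos":[0,0,-1],"gripper":0.75},{"angular":[0,0,0],"delta_pos":[0,0,-1],"gripper":0.75},{"angular":[0,0,0],"delta_pos":[0,0,-1],"gripper":0.5},{"angular":[0,0,0],"delta_pos":[0.6,0.6,-1],"gripper":0.2},{"angular":[0,0,0],"delta_pos":[0,1,-1],"gripper":0},{"angular":[0,0,0],"delta_pos":[0,1,-1],"gripper":0},{"angular":[0,0,0],"delta_pos":[0,1,0],"gripper":0},{"angular":[0,0,0],"delta_pos":[0,1,0],"gripper":0}]'
python3 - <<'E'
from h import *
save('side','s10.png',(190,100,450,350),3)
import json
for t in ['lid_hinge','lid_edge','keeper_seat','lever_pivot','lever_tip','bail_bar','bail_tab']:
    r={}
    for n in ('side','top'):
        grab_frame(n)
        L=landmark_of(n,t); r[n]=[(np.round(l['pixel'],1).tolist(),round(l['conf'],2)) for l in L[:3]]
    print(t,r, tri('side',r['side'][0][0],'top',r['top'][0][0]) if r['side'] and r['top'] else '')
E
```

```text
time: 41.48
tool_pos: [0.4373, -0.1263, 0.2215]
tool_rot: [0.001, 0.0, 1.0, -0.0]
contact_force: [0.7, -0.3, -0.0]
gripper_width: -0.0
lid_hinge {'side': [([251.9, 130.5], 0.98)], 'top': [([190.7, 199.2], 0.77)]} (array([0.59327824, 0.31643796, 0.11099732]), np.float64(0.0020879049210718033))
lid_edge {'side': [([332.9, 320.1], 0.66)], 'top': [([130.1, 186.3], 0.74)]} (array([ 0.79861156,  0.53536829, -0.69947974]), np.float64(0.6509486760989123))
keeper_seat {'side': [([246.1, 245.7], 0.54)], 'top': [([130.3, 183.4], 0.95)]} (array([ 0.85773946,  1.07975486, -1.07968577]), np.float64(0.06264952787943984))
lever_pivot {'side': [([298.7, 178.4], 0.56)], 'top': [([283.9, 200.0], 0.58)]} (array([0.59793735, 0.09483962, 0.08130334]), np.float64(0.010974495757421716))
lever_tip {'side': [([307.6, 179.3], 0.52)], 'top': [([304.4, 199.5], 0.84)]} (array([0.59322898, 0.04361773, 0.11215627]), np.float64(0.00643866943250209))
bail_bar {'side': [([354.3, 189.0], 0.52)], 'top': []} 
bail_tab {'side': [([310.5, 164.0], 0.53)], 'top': [([308.1, 195.3], 0.69)]} (array([0.59541224, 0.03289285, 0.16247092]), np.float64(0.003907365117645482))
```

View pics/s10.png

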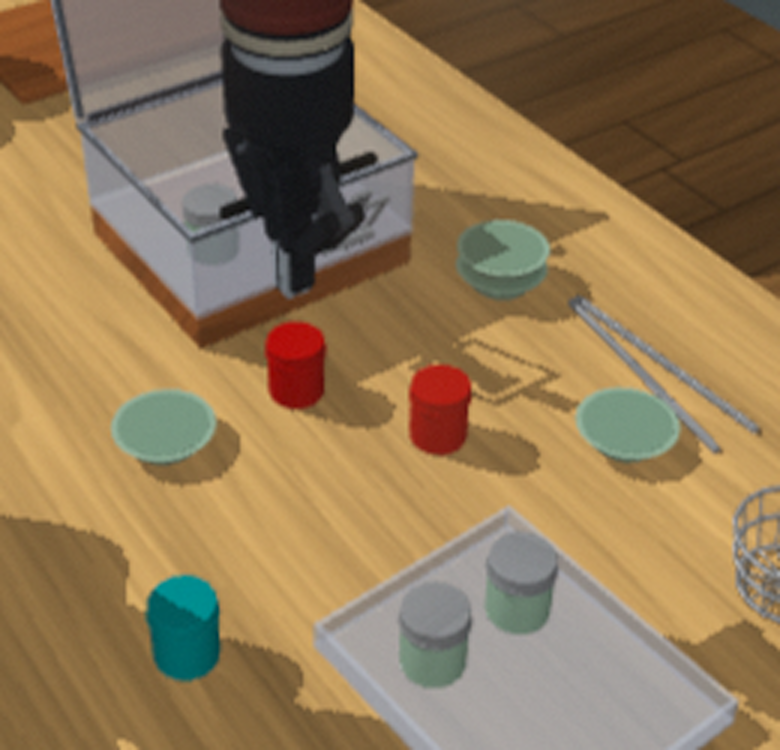

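```bash
python3 -m crank '[{"angular":[0,0,0],"delta_pos":[0,0,-1],"gripper":0},{"angular":[0,0,0],"delta_pos":[0,1,-1],"gripper":0},{"angular":[0,0,0],"delta_pos":[0,1,-1],"gripper":0},{"angular":[0,0,0],"delta_pos":[-0.4,1,-1],"gripper":0},{"angular":[0,0,0],"delta_pos":[-0.4,1,-1],"gripper":0},{"angular":[0,0,0],"delta_pos":[-0.5,1,0],"gripper":0},{"angular":[0,0,0],"delta_pos":[-0.5,1,0],"gripper":0},{"angular":[0,0,0],"delta_pos":[-0.5,1,0],"gripper":0},{"angular":[0,0,0],"delta_pos":[-0.5,1,0],"gripper":0},{"angular":[0,0,0],"delta_pos":[-0.5,1,0],"gripper":0},{"angular":[0,0,0],"delta_pos":[-0.5,1,0],"gripper":0},{"angular":[0,0,0],"delta_pos":[-0.5,1,0],"gripper":0}]'
```

```text
time: 44.42
tool_pos: [0.5666, 0.204, 0.3709]
tool_rot: [-0.0, -0.0, 1.0, -0.0]
contact_force: [0.1, -0.6, 0.7]
gripper_width: 0.002
```

```bash
python3 -m crank '[{"angular":[0,0,0],"delta_pos":[-0.5,1,0],"gripper":0},{"angular":[0,0,0],"delta_pos":[-0.5,1,0],"gripper":0},{"angular":[0,0,0],"delta_pos":[-0.5,1,0],"gripper":0},{"angular":[0,0,0],"delta_pos":[-0.5,1,0],"gripper":0},{"angular":[0,0,0],"delta_pos":[-0.5,1,0],"gripper":0},{"angular":[0,0,0],"delta_pos":[-0.5,1,0],"gripper":0},{"angular":[0,0,0],"delta_pos":[0,1,0],"gripper":0},{"angular":[0,0,0],"delta_pos":[0,0,0],"gripper":0}]'
python3 - <<'E'
from h import *
save('side','s11.png')
save('top','t11.png')
E
```

```text
time: 45.42
tool_pos: [0.6558, 0.4148, 0.3695]
tool_rot: [-0.001, -0.001, 1.0, -0.0]
contact_force: [0.4, -0.8, -0.1]
gripper_width: 0.001
```

View pics/s11.png

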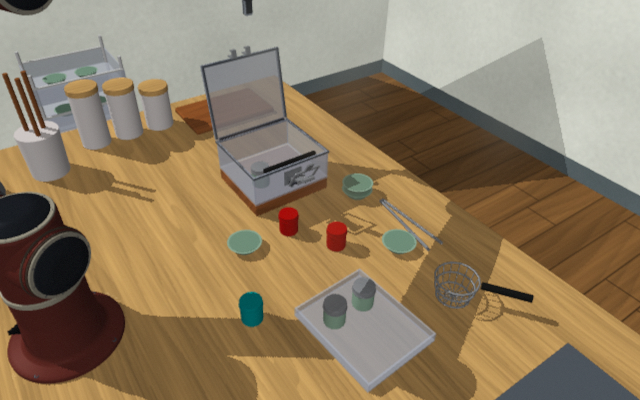

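View pics/t11.png

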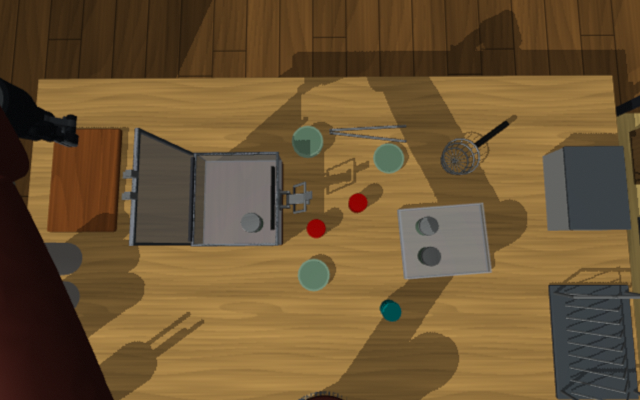

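```bash
python3 -m crank '[{"angular":[0,0,0],"delta_pos":[0,0,1],"gripper":0},{"angular":[0,0,0],"delta_pos":[0,0,1],"gripper":0},{"angular":[0,0,0],"delta_pos":[0,0,1],"gripper":0},{"angular":[0,0,0],"delta_pos":[0,0,1],"gripper":0},{"angular":[0,0,0],"delta_pos":[0,-0.5,0],"gripper":0},{"angular":[0,0,0],"delta_pos":[0,-0.5,0],"gripper":0},{"angular":[0,0,0],"delta_pos":[0,-0.5,0],"gripper":0},{"angular":[0,0,0],"delta_pos":[0,-0.5,0],"gripper":0},{"angular":[0,0,0],"delta_pos":[0,-0.5,0],"gripper":0}]'
python3 - <<'E'
from h import *
save('side','s12.png',(150,0,350,150),3)
E
```

```text
time: 46.65
tool_pos: [0.6578, 0.338, 0.2581]
tool_rot: [0.004, -0.0, 1.0, 0.002]
contact_force: [-1.7, 2.2, 10.0]
gripper_width: -0.001
```

View pics/s12.png

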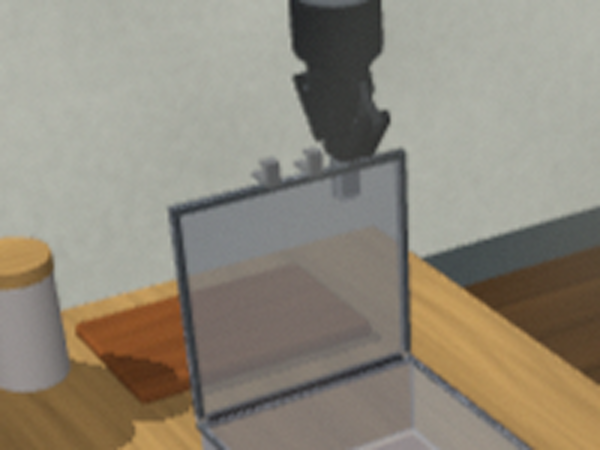

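```bash
python3 -m crank '[{"angular":[0,0,0],"delta_pos":[0,-0.2,-0.3],"gripper":0},{"angular":[0,0,0],"delta_pos":[0,-0.5,0],"gripper":0},{"angular":[0,0,0],"delta_pos":[0,-0.5,0],"gripper":0},{"angular":[0,0,0],"delta_pos":[0,-0.5,0],"gripper":0},{"angular":[0,0,0],"delta_pos":[0,0,0],"gripper":0}]'
python3 - <<'E'
from h import *
save('side','s13.png',(150,0,350,150),3)
E
```

```text
time: 47.32
tool_pos: [0.656, 0.285, 0.259]
tool_rot: [-0.001, 0.001, 1.0, -0.001]
contact_force: [-0.4, -0.1, 0.0]
gripper_width: 0.002
```

View pics/s13.png

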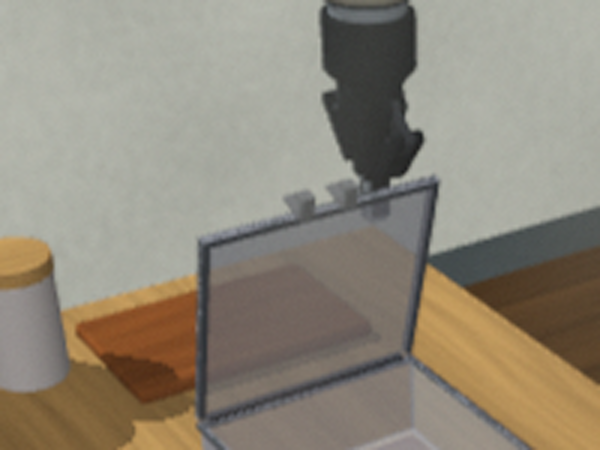

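```bash
python3 -m crank '[{"angular":[0,0,0],"delta_pos":[0,-0.5,0.2],"gripper":0},{"angular":[0,0,0],"delta_pos":[0,-0.5,0.2],"gripper":0},{"angular":[0,0,0],"delta_pos":[0,-0.5,0.2],"gripper":0},{"angular":[0,0,0],"delta_pos":[0,-0.5,0.4],"gripper":0},{"angular":[0,0,0],"delta_pos":[0,-0.5,0.4],"gripper":0},{"angular":[0,0,0],"delta_pos":[0,-0.5,0.4],"gripper":0},{"angular":[0,0,0],"delta_pos":[0,0,0],"gripper":0}]'
python3 - <<'E'
from h import *
save('side','s14.png',(150,0,350,150),3)
E
```

```text
time: 48.25
tool_pos: [0.6551, 0.1952, 0.2035]
tool_rot: [-0.002, 0.001, 1.0, -0.001]
contact_force: [-0.1, -0.8, -0.4]
gripper_width: -0.002
```

View pics/s14.png

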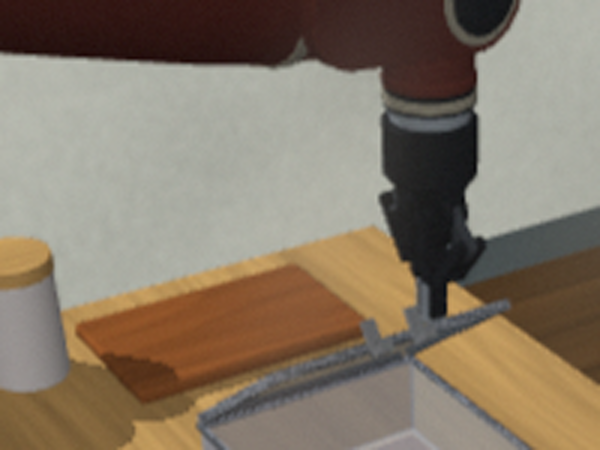

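```bash
python3 -m crank '[{"angular":[0,0,0],"delta_pos":[0,-0.35,0.5],"gripper":0},{"angular":[0,0,0],"delta_pos":[0,-0.35,0.5],"gripper":0},{"angular":[0,0,0],"delta_pos":[0,-0.35,0.5],"gripper":0},{"angular":[0,0,0],"delta_pos":[0,-0.15,0.5],"gripper":0},{"angular":[0,0,0],"delta_pos":[0,-0.1,0.5],"gripper":0},{"angular":[0,0,0],"delta_pos":[0,0,0],"gripper":0}]'
python3 - <<'E'
from h import *
save('side','s15.png',(180,50,380,200),3)
E
```

```text
time: 49.05
tool_pos: [0.6548, 0.1576, 0.1285]
tool_rot: [-0.002, 0.0, 1.0, -0.0]
contact_force: [0.3, -0.2, 0.3]
gripper_width: -0.001
```

View pics/s15.png

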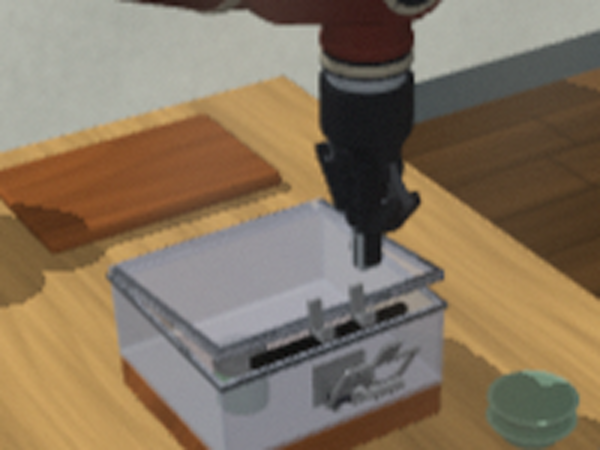

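```bash
python3 -m crank '[{"angular":[0,0,0],"delta_pos":[0,-0.2,0.3],"gripper":0},{"angular":[0,0,0],"delta_pos":[0,-0.2,0.2],"gripper":0},{"angular":[0,0,0],"delta_pos":[0,0,0.1],"gripper":0},{"angular":[0,0,0],"delta_pos":[0,0,0],"gripper":0}]'
```

```text
time: 49.6
tool_pos: [0.6561, 0.1458, 0.1128]
tool_rot: [-0.0, 0.0, 1.0, 0.0]
contact_force: [0.2, -0.0, -0.3]
gripper_width: 0.001
```

```bash
python3 -m crank '[{"angular":[0,0,0],"delta_pos":[0,0,0.1],"gripper":0},{"angular":[0,0,0],"delta_pos":[0,0,0.1],"gripper":0},{"angular":[0,0,0],"delta_pos":[0,0,0],"gripper":0}]'
python3 - <<'E'
from h import *
weigh(6)
save('side','s16.png',(180,50,380,200),3)
E
```

```text
time: 49.98
tool_pos: [0.6565, 0.1458, 0.1086]
tool_rot: [0.0, -0.0, 1.0, -0.0]
contact_force: [-3.9, -1.0, 7.0]
gripper_width: 0.003
F [-2.473 -1.67   5.963] sd [0.41 0.61 0.71] E [-41.83  -33.259] [0.004 0.004] [0.6565 0.1458 0.1086] w -0.002169701282629083 t 50.275
```

View pics/s16.png

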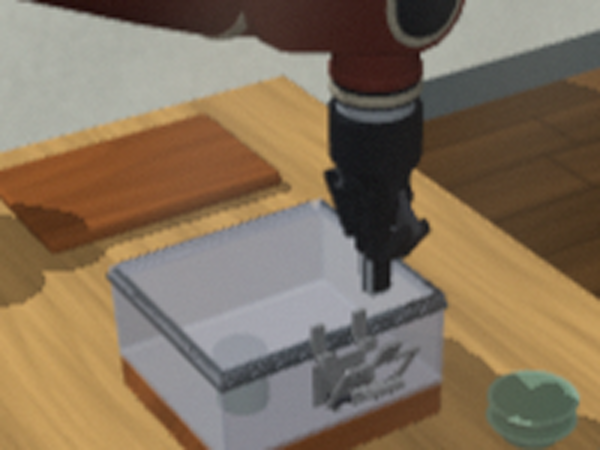

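```bash
python3 -m crank '[{"angular":[0,0,0],"delta_pos":[0,0,-1],"gripper":0},{"angular":[0,0,0],"delta_pos":[0,0,-1],"gripper":0},{"angular":[0,0,0],"delta_pos":[0,-0.5,-1],"gripper":0},{"angular":[0,0,0],"delta_pos":[0,-1,0],"gripper":0},{"angular":[0,0,0],"delta_pos":[0,-1,0],"gripper":0},{"angular":[0,0,0],"delta_pos":[0.5,-1,0],"gripper":0},{"angular":[0,0,0],"delta_pos":[0.5,-1,0],"gripper":0},{"angular":[0,0,0],"delta_pos":[0.5,-1,0],"gripper":0},{"angular":[0,0,0],"delta_pos":[0.65,-0.5,0],"gripper":0},{"angular":[0,0,0],"delta_pos":[0,0,0],"gripper":0}]'
python3 - <<'E'
from h import *
save('side','s17.png',(200,80,400,230),4)
save('wrist','w17.png')
for t in ['keeper_seat','lid_edge','lever_tip','bail_bar','bail_tab']:
    r={}
    for n in ('side','top'):
        grab_frame(n)
        L=landmark_of(n,t); r[n]=[(np.round(l['pixel'],1).tolist(),round(l['conf'],2)) for l in L[:2]]
    print(t,r, tri('side',r['side'][0][0],'top',r['top'][0][0]) if r['side'] and r['top'] else '')
E
```

```text
time: 51.58
tool_pos: [0.591, -0.0347, 0.1969]
tool_rot: [0.0, 0.001, 1.0, 0.0]
contact_force: [-0.7, -0.5, -0.2]
gripper_width: 0.003
keeper_seat {'side': [([299.8, 163.2], 0.67)], 'top': [([281.8, 197.5], 0.67)]} (array([0.59926103, 0.09374924, 0.12777944]), np.float64(0.013500398637675116))
lid_edge {'side': [([292.2, 159.7], 0.63), ([297.1, 163.0], 0.26)], 'top': [([274.3, 194.8], 0.66)]} (array([0.59952464, 0.11534518, 0.12630154]), np.float64(0.001279848480760612))
lever_tip {'side': [([304.6, 178.3], 0.79)], 'top': [([424.5, 225.6], 0.57), ([310.7, 200.5], 0.56)]} (array([ 0.48653611, -0.17218516,  0.30002083]), np.float64(0.07000712565858302))
bail_bar {'side': [([309.4, 170.0], 0.7)], 'top': []} 
bail_tab {'side': [([310.2, 164.2], 0.71), ([273.8, 182.0], 0.56)], 'top': [([287.8, 200.8], 0.23)]} (array([0.60067352, 0.07204769, 0.13638662]), np.float64(0.037976971196770085))
```

View pics/s17.png

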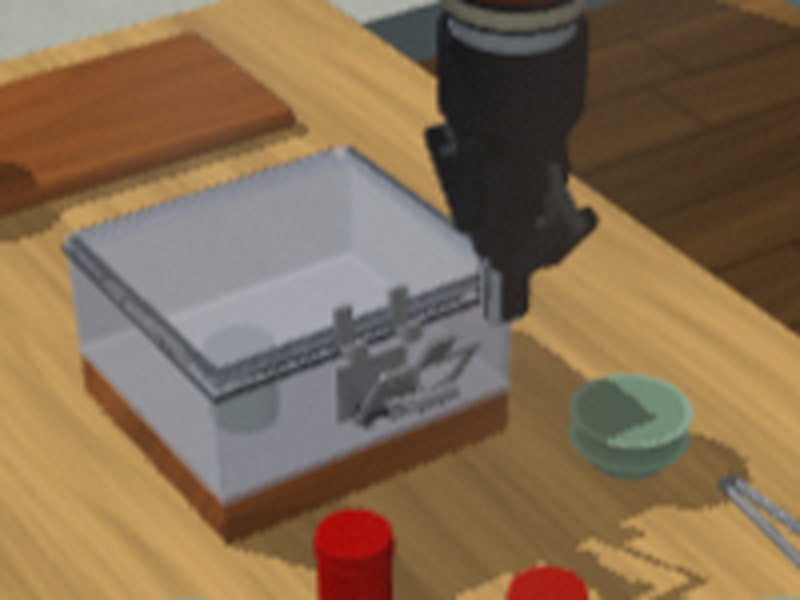

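View pics/w17.png

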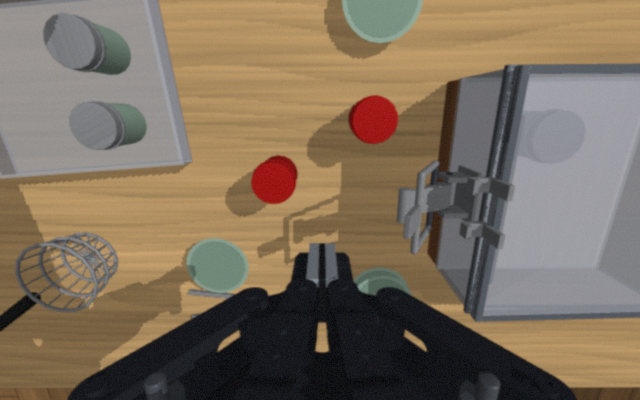

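```bash
python3 -m crank '[{"angular":[0,0,0],"delta_pos":[-0.1,0,1],"gripper":0},{"angular":[0,0,0],"delta_pos":[0,0,1],"gripper":0},{"angular":[0,0,0],"delta_pos":[0,0,0.2],"gripper":0},{"angular":[0,0,0],"delta_pos":[0,0.5,0],"gripper":0},{"angular":[0,0,0],"delta_pos":[0,0.5,0],"gripper":0},{"angular":[0,0,0],"delta_pos":[0,0.5,0],"gripper":0},{"angular":[0,0,0],"delta_pos":[0,0.5,0],"gripper":0},{"angular":[0,0,0],"delta_pos":[0,0,0],"gripper":0}]'
python3 - <<'E'
from h import *
save('side','s18.png',(200,80,400,230),4)
save('wrist','w18.png')
E
```

```text
time: 53.68
tool_pos: [0.5947, 0.0273, 0.1313]
tool_rot: [0.0, -0.001, 1.0, -0.0]
contact_force: [-0.7, -0.1, 0.5]
gripper_width: 0.001
```

View pics/s18.png

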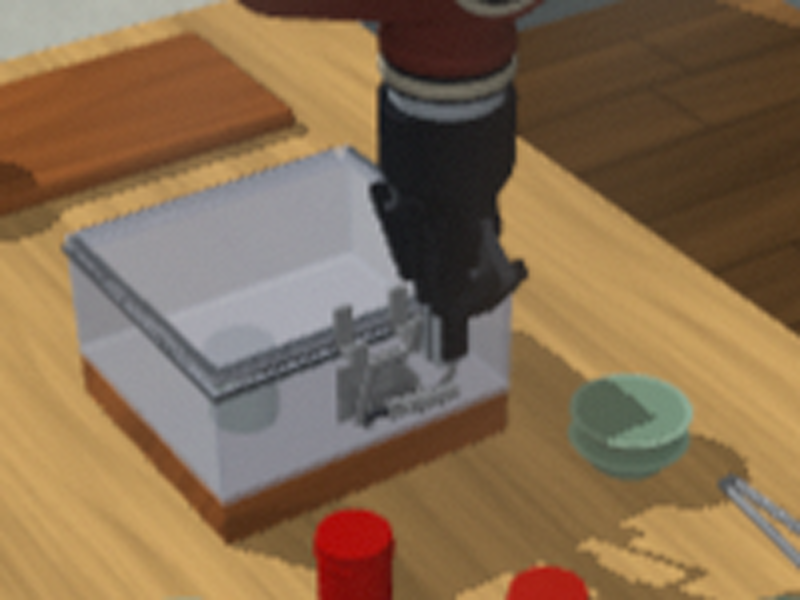

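View pics/w18.png

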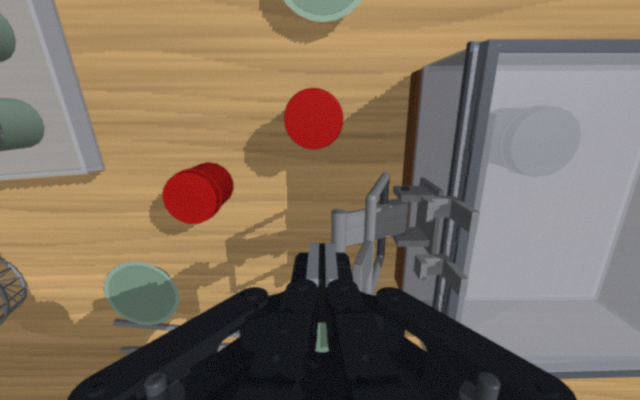

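```bash
python3 -m crank '[{"angular":[0,0,0],"delta_pos":[0,0.5,0],"gripper":0},{"angular":[0,0,0],"delta_pos":[0,0.5,0],"gripper":0},{"angular":[0,0,0],"delta_pos":[0,0.4,0],"gripper":0},{"angular":[0,0,0],"delta_pos":[0,0,0],"gripper":0}]'
python3 - <<'E'
from h import *
save('side','s19.png',(200,80,400,230),4)
save('wrist','w19.png')
E
```

```text
time: 54.28
tool_pos: [0.5946, 0.069, 0.131]
tool_rot: [-0.0, -0.001, 1.0, -0.0]
contact_force: [0.7, 0.1, -0.1]
gripper_width: -0.0
```

View pics/s19.png

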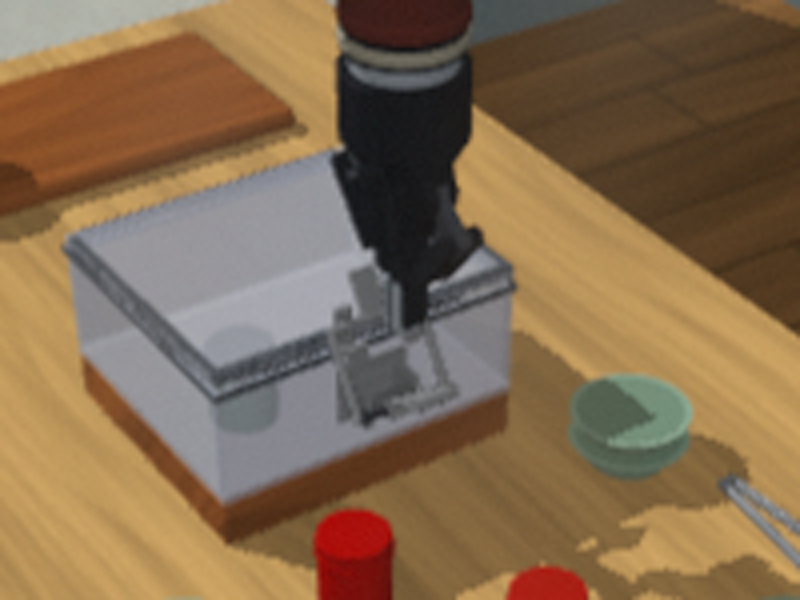

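View pics/w19.png

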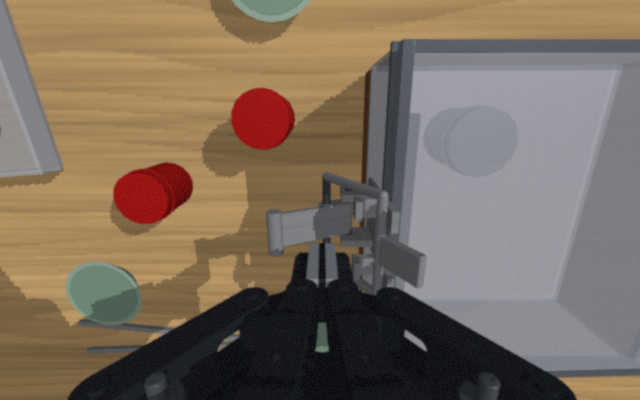

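```bash
python3 -m crank '[{"angular":[0,0,0],"delta_pos":[0,-0.5,0],"gripper":0},{"angular":[0,0,0],"delta_pos":[0,-1,-0.2],"gripper":0},{"angular":[0,0,0],"delta_pos":[0,-1,-0.5],"gripper":0},{"angular":[0,0,0],"delta_pos":[0,-1,-1],"gripper":0},{"angular":[0,0,0],"delta_pos":[0,-1,-1],"gripper":0},{"angular":[0,0,1],"delta_pos":[0,0,0],"gripper":0},{"angular":[0,0,1],"delta_pos":[0,0,0],"gripper":0}]'
python3 - <<'E'
from h import *
print(state()['joint_pos'].round(3))
save('side','s20.png',(200,80,400,230),4)
E
```

```text
time: 55.25
tool_pos: [0.5947, -0.0693, 0.2128]
tool_rot: [0.001, 0.09, 0.996, -0.0]
contact_force: [0.3, -1.1, -0.4]
gripper_width: 0.001
[-0.24  -0.011  1.675 -0.     1.477 -1.631]
```

View pics/s20.png

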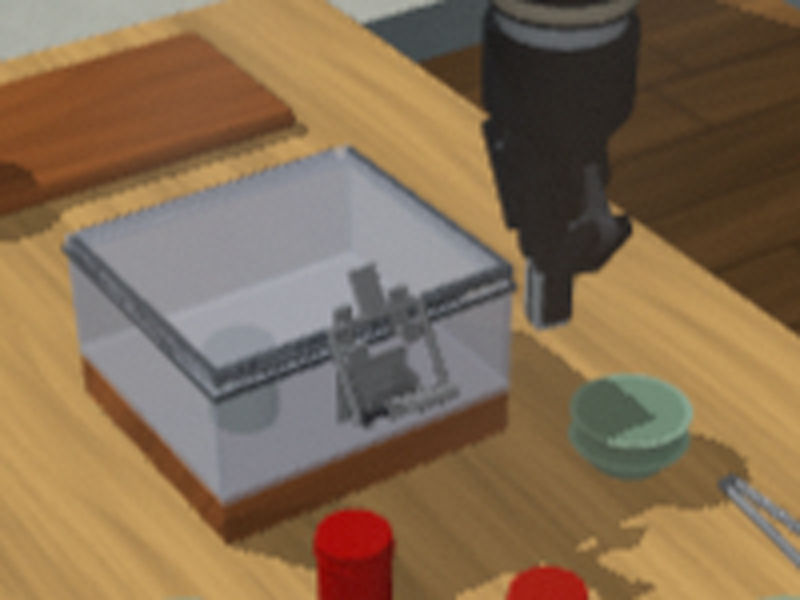

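```bash
python3 -m crank '[{"angular":[0,0,1],"delta_pos":[0,0,0],"gripper":0},{"angular":[0,0,1],"delta_pos":[0,0,0],"gripper":0},{"angular":[0,0,1],"delta_pos":[0,0,0],"gripper":0},{"angular":[0,0,1],"delta_pos":[0,0,0],"gripper":0},{"angular":[0,0,1],"delta_pos":[0,0,0],"gripper":0},{"angular":[0,0,1],"delta_pos":[0,0,0],"gripper":0},{"angular":[0,0,1],"delta_pos":[0,0,0],"gripper":0},{"angular":[0,0,1],"delta_pos":[0,0,0],"gripper":0}]'; python3 -m crank '[{"angular":[0,0,1],"delta_pos":[0,0,0],"gripper":0},{"angular":[0,0,1],"delta_pos":[0,0,0],"gripper":0},{"angular":[0,0,1],"delta_pos":[0,0,0],"gripper":0},{"angular":[0,0,1],"delta_pos":[0,0,0],"gripper":0},{"angular":[0,0,1],"delta_pos":[0,0,0],"gripper":0},{"angular":[0,0,1],"delta_pos":[0,0,0],"gripper":0},{"angular":[0,0,1],"delta_pos":[0,0,0],"gripper":0},{"angular":[0,0,1],"delta_pos":[0,0,0],"gripper":0}]';  python3 -m crank '[{"angular":[0,1,0],"delta_pos":[0,0,0],"gripper":0},{"angular":[0,1,0],"delta_pos":[0,0,0],"gripper":0},{"angular":[0,1,0],"delta_pos":[0,0,0],"gripper":0},{"angular":[0,1,0],"delta_pos":[0,0,0],"gripper":0}]'; python3 - <<'E'
from h import *
print(state()['joint_pos'].round(3))
E
```

```text
time: 56.3
tool_pos: [0.5944, -0.0682, 0.2119]
tool_rot: [-0.0, 0.424, 0.906, -0.0]
contact_force: [0.8, -0.3, -0.2]
gripper_width: 0.005
time: 57.3
tool_pos: [0.5944, -0.0682, 0.2119]
tool_rot: [0.0, 0.708, 0.706, -0.0]
contact_force: [-0.7, 0.4, -0.5]
gripper_width: -0.0
time: 57.8
tool_pos: [0.5945, -0.0683, 0.2122]
tool_rot: [-0.123, 0.696, 0.696, 0.124]
contact_force: [-0.3, -0.4, 0.8]
gripper_width: 0.0
[-0.401  0.048  1.646  0.323  1.587 -0.419]
```

```bash
python3 -m crank '[{"angular":[0,1,0],"delta_pos":[0,0,0],"gripper":0},{"angular":[0,1,0],"delta_pos":[0,0,0],"gripper":0},{"angular":[0,1,0],"delta_pos":[0,0,0],"gripper":0},{"angular":[0,1,0],"delta_pos":[0,0,0],"gripper":0},{"angular":[0,1,0],"delta_pos":[0,0,0],"gripper":0},{"angular":[0,0,0],"delta_pos":[0,0,0],"gripper":0}]'; python3 - <<'E'
from h import *
s=state()
print(s['joint_pos'].round(3),R_of(s['tool_rot']).round(2))
R=R_of(s['tool_rot']);print('tip',s['tool_pos']-R[:,2]*.021)
save('side','s21.png',(200,50,440,230),3)
save('wrist','w21.png')
for t in ['lever_tip','lever_pivot','bail_bar','bail_tab','keeper_seat']:
    r={}
    for n in ('side','top'):
        grab_frame(n)
        L=landmark_of(n,t); r[n]=[(np.round(l['pixel'],1).tolist(),round(l['conf'],2)) for l in L[:2]]
    print(t,r, tri('side',r['side'][0][0],'top',r['top'][0][0]) if r['side'] and r['top'] else '')
E
```

```text
time: 58.55
tool_pos: [0.5939, -0.0687, 0.2102]
tool_rot: [-0.271, 0.654, 0.652, 0.27]
contact_force: [-0.2, 1.0, 0.5]
gripper_width: -0.001
[-0.555  0.193  1.612  0.66   1.771 -0.564] [[ 0.    1.   -0.  ]
 [ 0.71 -0.    0.71]
 [ 0.71 -0.   -0.71]]
tip [ 0.59392737 -0.08351006  0.2250393 ]
lever_tip {'side': [([305.3, 179.3], 0.93)], 'top': [([308.9, 198.9], 0.56)]} (array([0.58842974, 0.03556812, 0.11976872]), np.float64(0.0056356287884945415))
lever_pivot {'side': [([296.4, 179.0], 0.66)], 'top': [([285.6, 199.8], 0.95), ([245.8, 204.7], 0.37)]} (array([0.59465792, 0.09267083, 0.0824026 ]), np.float64(0.002567003755410731))
bail_bar {'side': [([296.9, 157.6], 0.51)], 'top': [([281.8, 199.6], 0.67), ([384.8, 159.5], 0.25)]} (array([0.59085543, 0.09168088, 0.14872215]), np.float64(0.011444327701306526))
bail_tab {'side': [([290.4, 145.9], 0.82), ([356.5, 194.1], 0.71)], 'top': [([269.7, 196.7], 0.49)]} (array([0.59262373, 0.11798075, 0.16769816]), np.float64(0.0055695112637312765))
keeper_seat {'side': [([293.9, 160.3], 0.76)], 'top': [([282.2, 194.2], 0.91)]} (array([0.59675839, 0.09712952, 0.13627499]), np.float64(0.007531639999292542))
```

View pics/s21.png

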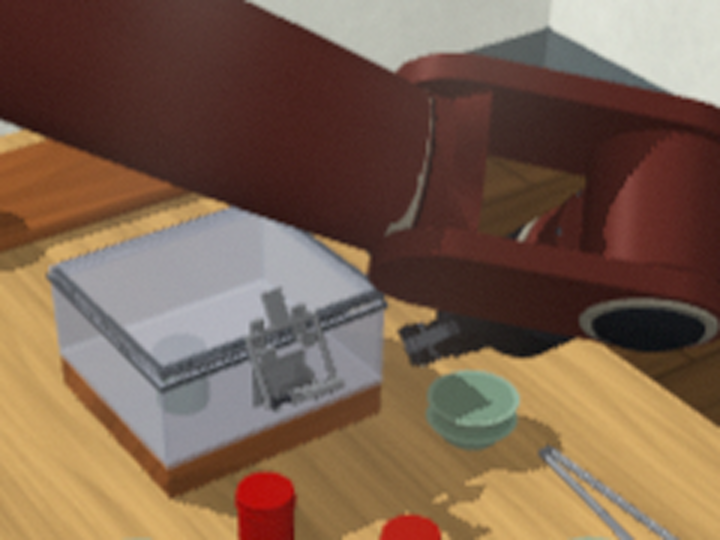

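View pics/w21.png

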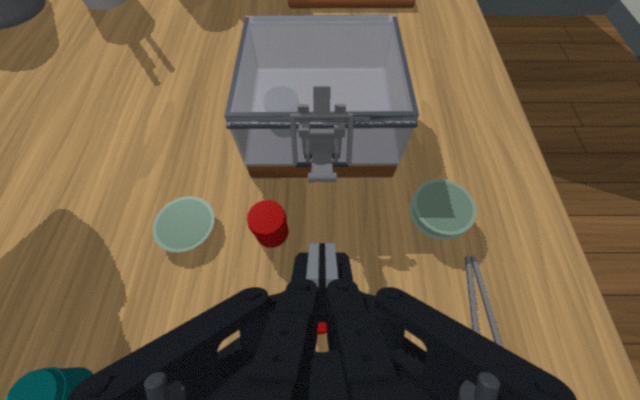

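```bash
python3 -m crank '[{"angular":[0,0,0],"delta_pos":[0.25,0,0.95],"gripper":0},{"angular":[0,0,0],"delta_pos":[0.25,0,0.95],"gripper":0},{"angular":[0,0,0],"delta_pos":[0.25,0,0.95],"gripper":0},{"angular":[0,0,0],"delta_pos":[0.25,0,0.95],"gripper":0},{"angular":[0,0,0],"delta_pos":[0.25,0,0.95],"gripper":0},{"angular":[0,0,0],"delta_pos":[0,0,0],"gripper":0}]'; python3 - <<'E'
from h import *
s=state();R=R_of(s['tool_rot']);print('tip',s['tool_pos']-R[:,2]*.021)
save('wrist','w22.png')
save('side','s22.png',(200,50,440,230),3)
E
```

```text
time: 60.4
tool_pos: [0.5932, 0.0618, 0.1363]
tool_rot: [-0.272, 0.653, 0.653, 0.27]
contact_force: [-0.0, 0.2, -0.2]
gripper_width: -0.0
tip [0.59332177 0.04690588 0.15117688]
```

View pics/w22.png

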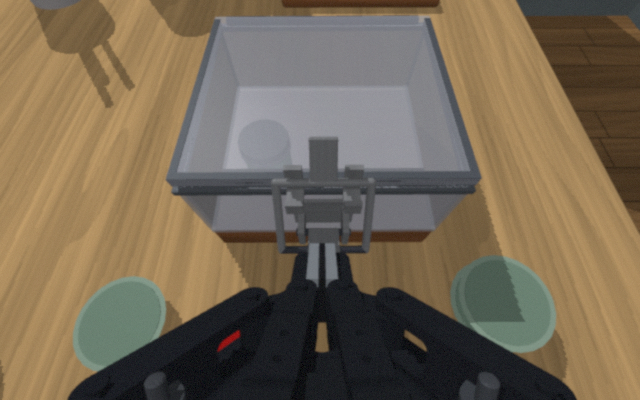

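View pics/s22.png

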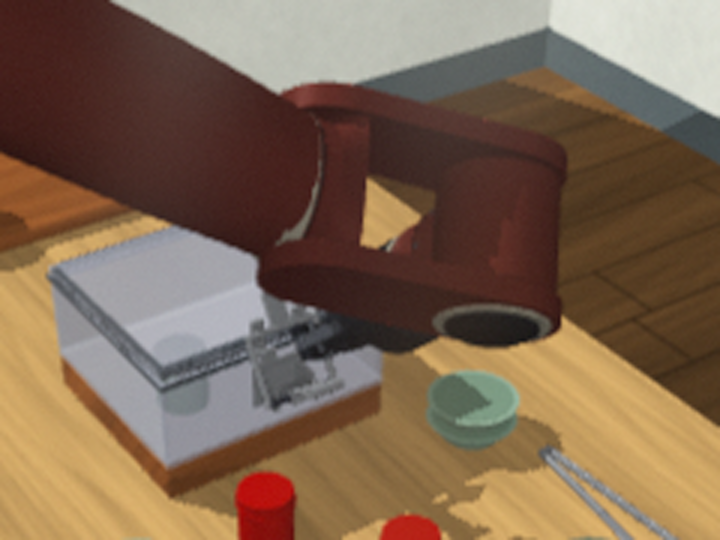

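```bash
python3 -m crank '[{"angular":[0,0,0],"delta_pos":[-0.45,0,0.37],"gripper":0},{"angular":[0,0,0],"delta_pos":[-0.45,0,0.37],"gripper":0},{"angular":[0,0,0],"delta_pos":[-0.45,0,0.37],"gripper":0},{"angular":[0,0,0],"delta_pos":[0,0,0],"gripper":0}]'; python3 - <<'E'
from h import *
s=state();R=R_of(s['tool_rot']);print('tip',s['tool_pos']-R[:,2]*.021)
save('wrist','w23.png')
save('side','s23.png',(250,100,370,210),5)
E
```

```text
time: 61.0
tool_pos: [0.593, 0.0554, 0.0828]
tool_rot: [-0.273, 0.654, 0.652, 0.27]
contact_force: [-0.9, -0.3, -0.1]
gripper_width: 0.002
tip [0.59307021 0.04047953 0.09767027]
```

View pics/w23.png

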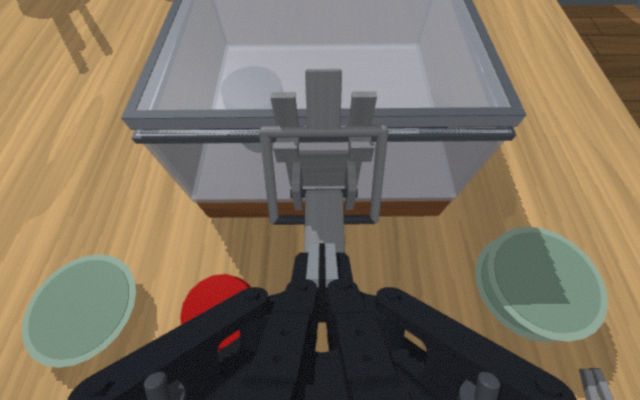

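View pics/s23.png

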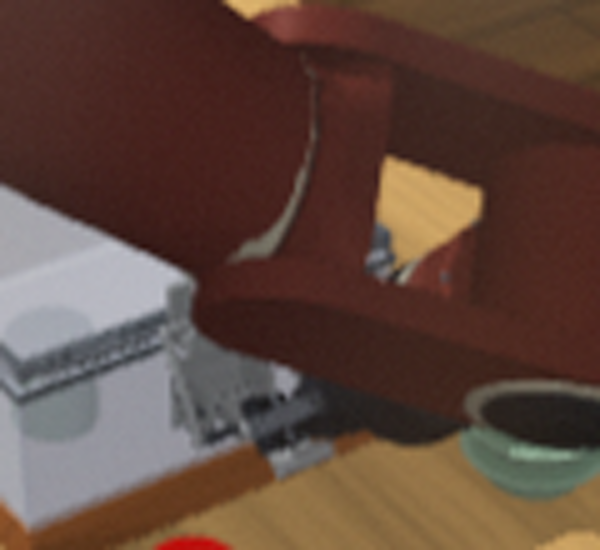

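```bash
python3 -m crank '[{"angular":[0,0,0],"delta_pos":[-0.3,0,0.4],"gripper":0},{"angular":[0,0,0],"delta_pos":[-0.3,0,0.4],"gripper":0},{"angular":[0,0,0],"delta_pos":[0,0,0],"gripper":0}]'; python3 - <<'E'
from h import *
s=state();R=R_of(s['tool_rot']);print('tip',s['tool_pos']-R[:,2]*.021)
save('wrist','w24.png')
E
```

```text
time: 61.48
tool_pos: [0.594, 0.0605, 0.0546]
tool_rot: [-0.272, 0.653, 0.653, 0.271]
contact_force: [1.4, 2.7, 1.2]
gripper_width: -0.002
tip [0.59406573 0.04567145 0.06937187]
```

View pics/w24.png

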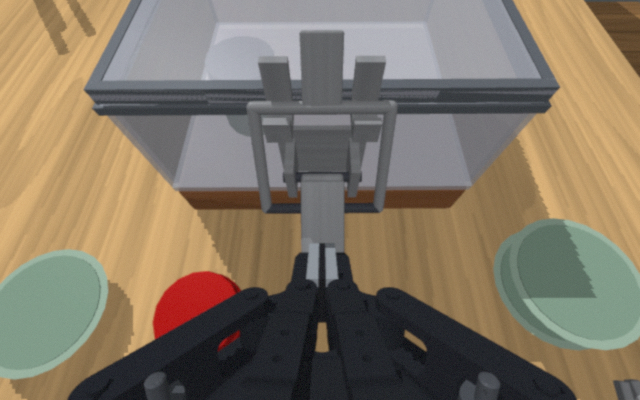

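```bash
python3 -m crank '[{"angular":[0,0,0],"delta_pos":[-0.1,0,0.37],"gripper":0},{"angular":[0,0,0],"delta_pos":[-0.1,0,0.37],"gripper":0},{"angular":[0,0,0],"delta_pos":[0,0,0],"gripper":0}]'; python3 - <<'E'
from h import *
s=state();R=R_of(s['tool_rot']);print('tip',s['tool_pos']-R[:,2]*.021)
save('wrist','w25.png')
E
```

```text
time: 61.9
tool_pos: [0.5936, 0.0711, 0.0342]
tool_rot: [-0.271, 0.654, 0.653, 0.27]
contact_force: [-0.3, -0.5, -0.3]
gripper_width: -0.001
tip [0.59365794 0.05628587 0.04906249]
```

View pics/w25.png

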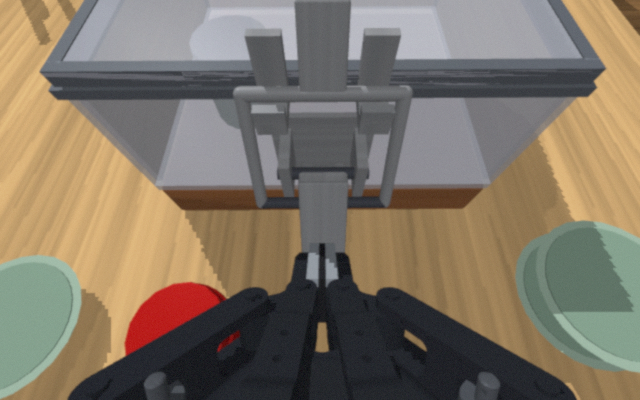

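```bash
python3 -m crank '[{"angular":[0,0,0],"delta_pos":[0.16,0,0.35],"gripper":0},{"angular":[0,0,0],"delta_pos":[0.16,0,0.35],"gripper":0},{"angular":[0,0,0],"delta_pos":[0,0,0],"gripper":0}]'; python3 - <<'E'
from h import *
s=state();R=R_of(s['tool_rot']);print('tip',s['tool_pos']-R[:,2]*.021)
save('wrist','w26.png')
E
```

```text
time: 62.32
tool_pos: [0.5951, 0.0908, 0.028]
tool_rot: [-0.269, 0.653, 0.654, 0.269]
contact_force: [-3.2, -11.7, 3.5]
gripper_width: 0.002
tip [0.5950444  0.07599428 0.04289521]
```

View pics/w26.png

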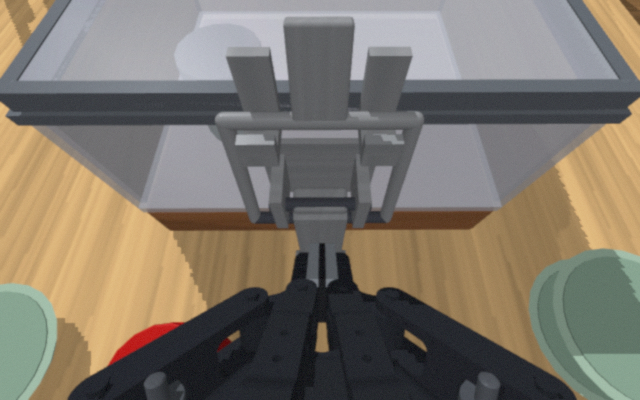

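```bash
python3 -m crank '[{"angular":[0,0,0],"delta_pos":[0.1,0,0.1],"gripper":0},{"angular":[0,0,0],"delta_pos":[0.1,0,0.1],"gripper":0},{"angular":[0,0,0],"delta_pos":[0,0,0],"gripper":0}]'; python3 - <<'E'
from h import *
s=state();R=R_of(s['tool_rot']);print('tip',s['tool_pos']-R[:,2]*.021)
save('wrist','w27.png')
E
```

```text
time: 62.75
tool_pos: [0.5955, 0.0913, 0.0277]
tool_rot: [-0.264, 0.655, 0.656, 0.265]
contact_force: [-13.9, -47.0, 12.7]
gripper_width: -0.001
tip [0.59544365 0.07672784 0.04281278]
```

View pics/w27.png

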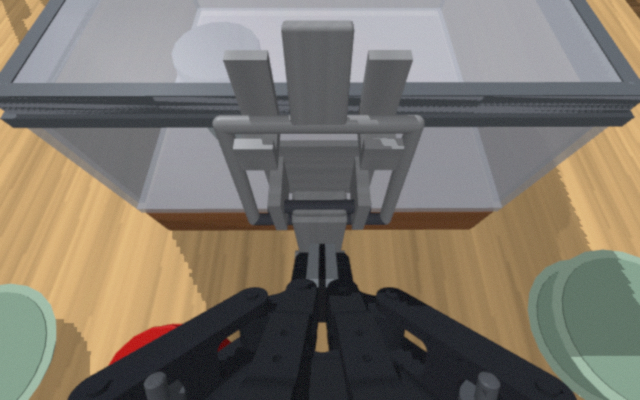

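```bash
python3 -m crank '[{"angular":[0,0,0],"delta_pos":[-0.1,0,-0.1],"gripper":0},{"angular":[0,0,0],"delta_pos":[-0.1,0,-0.2],"gripper":0},{"angular":[0,0,0],"delta_pos":[0,0,-1],"gripper":0},{"angular":[0,0,0],"delta_pos":[0,0,-1],"gripper":0},{"angular":[0,0,0],"delta_pos":[0,0,-1],"gripper":0},{"angular":[0,0,0],"delta_pos":[0,0,-1],"gripper":0},{"angular":[0,0,0],"delta_pos":[0,0,-1],"gripper":0},{"angular":[0,0,0],"delta_pos":[0,0,-1],"gripper":0},{"angular":[0,0,0],"delta_pos":[0,0,0],"gripper":0}]'; python3 - <<'E'
from h import *
save('wrist','w28.png',(200,50,440,230),3)
save('side','s28.png',(200,50,440,230),3)
for t in ['lever_tip','lever_pivot','bail_bar','bail_tab','keeper_seat','lid_edge']:
    r={}
    for n in ('side','top','wrist'):
        grab_frame(n)
        L=landmark_of(n,t); r[n]=[(np.round(l['pixel'],1).tolist(),round(l['conf'],2)) for l in L[:2]]
    print(t,r, *(tri(a,r[a][0][0],b,r[b][0][0]) if r[a] and r[b] else '' for a,b in(('side','top'),('wrist','top'),('wrist','side'))))
E
```

```text
time: 63.92
tool_pos: [0.596, -0.0374, 0.1591]
tool_rot: [-0.269, 0.653, 0.654, 0.272]
contact_force: [0.0, 1.0, -0.7]
gripper_width: -0.002
lever_tip {'side': [([295.8, 199.3], 0.56)], 'top': [([188.3, 197.3], 0.74), ([294.4, 202.5], 0.5)], 'wrist': [([321.4, 187.3], 0.87), ([320.7, 114.6], 0.7)]} (array([ 0.6970474 ,  0.39552933, -0.21632574]), np.float64(0.15058527087474904)) (array([ 0.65267171,  0.62162315, -0.82301355]), np.float64(0.1582133539508198)) (array([0.59121438, 0.0824437 , 0.02274047]), np.float64(0.008050158998329152))
lever_pivot {'side': [([294.7, 173.7], 0.65), ([244.3, 244.1], 0.2)], 'top': [([287.1, 198.6], 0.84)], 'wrist': [([323.1, 146.8], 0.67), ([459.0, 214.9], 0.48)]} (array([0.59176849, 0.08868101, 0.10271805]), np.float64(0.004993984397561938)) (array([0.59598534, 0.08923629, 0.0860873 ]), np.float64(0.0001070756191979806)) (array([0.59347569, 0.08776616, 0.09716806]), np.float64(0.012268215371028153))
bail_bar {'side': [([298.9, 164.0], 0.79)], 'top': [([280.6, 196.4], 0.46)], 'wrist': [([321.8, 111.7], 0.81), ([318.5, 118.5], 0.38)]} (array([0.6012639 
[... 632 characters left out ...]
at {'side': [([295.4, 168.7], 0.89)], 'top': [([281.4, 194.1], 0.69)], 'wrist': [([317.3, 114.6], 0.65)]} (array([0.60237522, 0.10209325, 0.10582008]), np.float64(0.004855950711621211)) (array([0.59610253, 0.09732963, 0.12527289]), np.float64(0.011514571862756862)) (array([0.5915376 , 0.09459189, 0.1191843 ]), np.float64(0.009820266183884803))
lid_edge {'side': [([292.9, 161.0], 0.77)], 'top': [([275.5, 195.5], 0.56)], 'wrist': [([325.2, 104.1], 0.74)]} (array([0.59879361, 0.11241315, 0.12427996]), np.float64(0.00024622686996679055)) (array([0.59847959, 0.11281514, 0.12113443]), np.float64(0.0012581483470534554)) (array([0.59762697, 0.10940398, 0.12553447]), np.float64(0.001803678606378843))
```

View pics/w28.png

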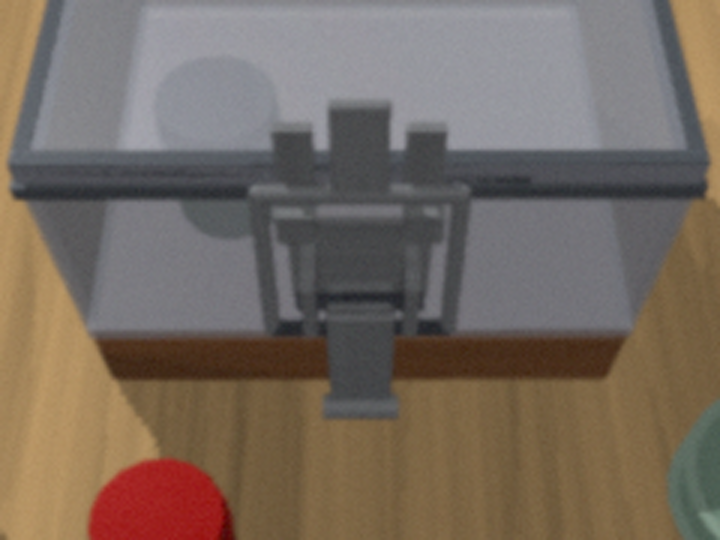

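View pics/s28.png

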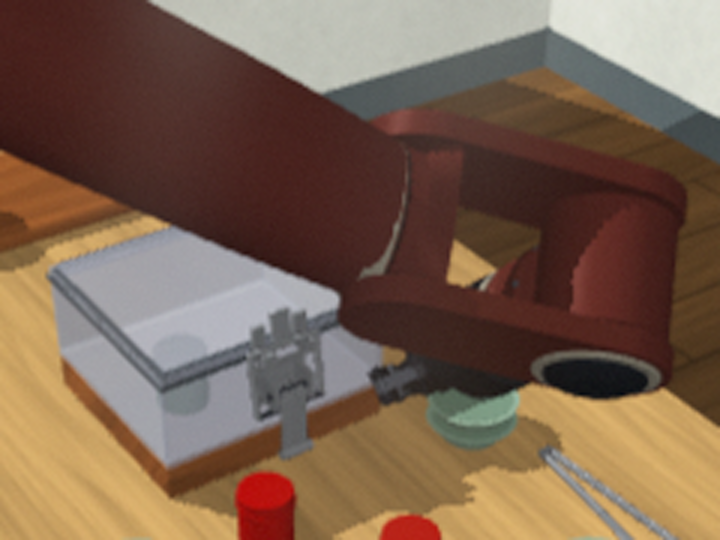

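```bash
python3 - <<'E'
from h import *
grab_frame('top');print('top',[(l['pixel'],l['conf']) for l in landmark_of('top','lever_tip')])
s=state()
for q in(0,.1,.2,.3,.5):
    P=[.594,.085-.06*np.sin(q),.085-.06*np.cos(q)]
    print(q,[proj(n,P,s).round(1) for n in('wrist','side','top')])
for n,P in [('rim',[.594,.105,.12]),('lidtop0',[.594,.105,.128]),('seat0',[.594,.0935,.124]),('lidtop.03',[.594,.105,.134])]: print(n,[proj(c,P,s).round(1) for c in('wrist','side','top')])
save('top','t28.png',(240,160,340,240),7)
E
```

```text
top [([293.9, 201.4], 0.66)]
0 [array([321.3, 181.3]), array([297.5, 198.6]), array([291.2, 202.3])]
0.1 [array([321.3, 185.4]), array([298.8, 199.7]), array([293.5, 202.3])]
0.2 [array([321.3, 189.4]), array([300. , 200.6]), array([295.7, 202.2])]
0.3 [array([321.3, 193.1]), array([301.3, 201.4]), array([297.9, 202.1])]
0.5 [array([321.3, 199.7]), array([303.6, 202.2]), array([302. , 201.9])]
rim [array([321.1, 111. ]), array([292.8, 164.4]), array([278.9, 197.7])]
lidtop0 [array([321.1, 104.6]), array([292.8, 161.8]), array([278.5, 197.3])]
seat0 [array([321.1, 117.2]), array([295.3, 165.3]), array([283.6, 197.5])]
lidtop.03 [array([321.1,  99.6]), array([292.8, 159.8]), array([278.1, 196.9])]
```

View pics/t28.png

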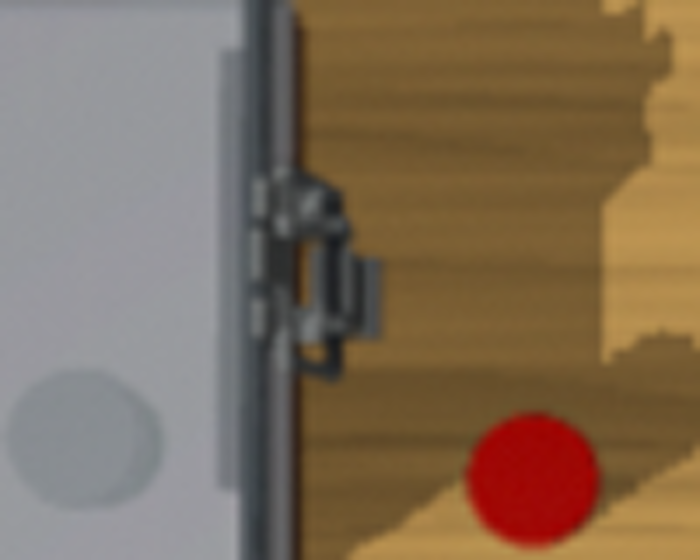

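```bash
python3 -m crank '[{"angular":[0,0,0],"delta_pos":[0,0,-1],"gripper":0},{"angular":[0,0,0],"delta_pos":[0,0,-1],"gripper":0},{"angular":[0,0,0],"delta_pos":[0.5,0,-1],"gripper":0},{"angular":[0,0,0],"delta_pos":[1,0,-0.5],"gripper":0},{"angular":[0,0,0],"delta_pos":[1,0,0],"gripper":0},{"angular":[0,0,0],"delta_pos":[0,0,0],"gripper":0},{"angular":[0,0,0],"delta_pos":[0,0,0],"gripper":0}]'; python3 - <<'E'
from h import *
save('wrist','w29.png');save('top','t29.png')
for t in ['dish_a','strainer','jar_a','chopstick_a']:
    grab_frame('top');print(t,[(np.round(l['pixel']),onplane('top',l['pixel'],0).round(3)) for l in landmark_of('top',t)])
s=state();grab_frame('wrist');L=landmark_of('wrist','lever_tip');print([(l['pixel'],l['conf']) for l in L])
for q in(0,.1,.2,.3):
    P=[.594,.085-.06*np.sin(q)-.004*np.cos(q),.085-.06*np.cos(q)+.004*np.sin(q)]
    print(q,proj('wrist',P,s).round(1),proj('top',P).round(1))
E
```

```text
time: 66.85
tool_pos: [0.5943, -0.0584, 0.2834]
tool_rot: [-0.271, 0.654, 0.653, 0.27]
contact_force: [0.0, 0.7, -0.7]
gripper_width: 0.0
dish_a [(array([312., 275.]), array([0.405, 0.032, 0.   ])), (array([385., 161.]), array([ 0.709, -0.165,  0.   ])), (array([305., 140.]), array([0.767, 0.051, 0.   ]))]
strainer []
jar_a [(array([358., 204.]), array([ 0.593, -0.091,  0.   ])), (array([386., 310.]), array([ 0.317, -0.159,  0.   ])), (array([424., 226.]), array([ 0.533, -0.265,  0.   ])), (array([314., 230.]), array([0.524, 0.026, 0.   ])), (array([426., 253.]), array([ 0.462, -0.268,  0.   ])), (array([289., 200.]), array([0.602, 0.094, 0.   ]))]
chopstick_a [(array([368., 139.]), array([ 0.77 , -0.121,  0.   ])), (array([365., 128.]), array([ 0.802, -0.113,  0.   ]))]
[([320.1, 213.2], 0.8)]
0 [321.6 212.7] [292.7 202.3]
0.1 [321.6 215.9] [295.  202.2]
0.2 [321.6 219. ] [297.2 202.2]
0.3 [321.6 221.8] [299.4 202.1]
```

View pics/w29.png

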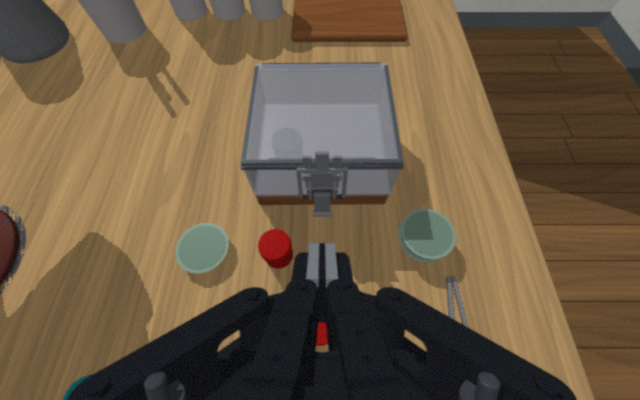

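View pics/t29.png

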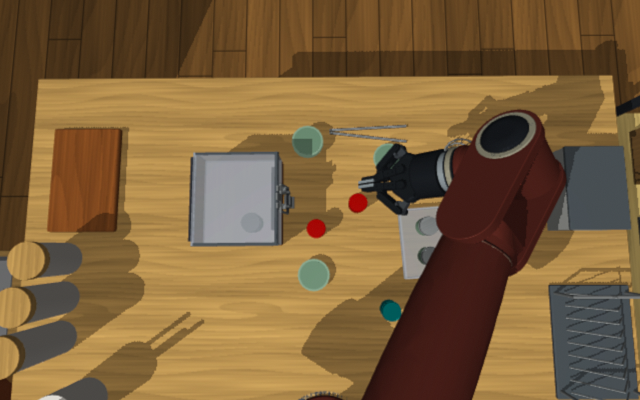

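```bash
python3 - <<'E'
from h import *
print(job_done())
E
```

```text
the job is handed in; nothing more can be done
None
```

The job is handed in at about 67 s, with the jars sorted, the lid shut and the latch locked. No verdict was reported.

**Jars.** I found three celadon jars and weighed each by the force on the tool:

| Jar, at the start | Weight | Placed in |
|---|---|---|
| nearest the robot (x 0.42 m) | about 232 g | tub |
| middle one (x 0.50 m) | about 151 g | tray |
| farthest (x 0.67 m) | about 163 g | tray |

The 232 g jar falls inside the 195–290 g band that may go in either place. The joint torques hinted that it was somewhat heavier, so I put it in the tub.

**Latch.** I pushed the lid down onto its seal and tipped the wire loop over the keeper hooks. I then pressed the lever in until it stopped hard, with about 47 N on it.

**Last checks:**
- **Lever:** its tip matched about 0.02 rad in the final wrist picture. An earlier network reading without the lever's 4 mm offset came out at 0.12–0.15 rad; with the offset it agrees with zero.
- **Crossbar:** at about 124 mm height against the 124 mm seat. The point readings scattered by 1–2 cm between camera pairs.
- **Lid:** its edge sits where a tight lid should, not where it would rest on the seal.
- **Other things:** the jars in the tray stand where I put them. The dishes and chopsticks read within about 1 cm of their start positions. The strainer was hidden behind the arm at the end, so I could not recheck it, but the arm did not come near it.

**What went wrong on the way:**
- **Missed grasp:** the first grasp closed above the cap. The fingertips turned out to be about 22 mm behind the TCP, not 17 mm ahead as stated, and I corrected for that.
- **Knocked jar:** the middle jar was knocked aside early on, so I located it again before picking it up.
- **Finger contact:** a finger pressed on the tub's latch side or seal with about 12 N while I released the jar there.

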